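# Wedge a row of cheese moulds tight in the press cradle

## Robot

A 6-joint arm with a two-finger parallel gripper is mounted at the origin on the work surface. World frame = base frame: x ahead of the robot, y to its left, z up, the work surface at z = 0. Lengths are in m, angles in rad, forces in N, time in s.
With the tool pointing down it reaches from about 0.35 to 0.975 m from the base axis. Payload 4.9 kg.
Tool frame: the origin (TCP) lies at the very end of the fingers, on their centre line; the grasp point (between the pads) lies behind it (arm.tcp_to_grasp is the z of the grasp point in the tool frame, in m); z points along the fingers, y is the direction in which the jaws open and shut (so a half turn about z gives the same grasp; the last joint's range is limited). The gripper opens to 85 mm and grips with 20 to 120 N. Pads are 22 mm wide; open, the fingers measure 114 mm over their backs; the gripper's body (76 mm by 85 mm) begins 54 mm behind the grasp point. The pads swing forward as they close: fully open they stand 13 mm farther back than shut.
Start: joints at [-1.405, 0.053, 1.613, -0, 1.476, -0.119], TCP at [0.176, -0.6, 0.231] pointing down, gripper open.
Joint ranges: [-3.01, 3.01], [-1.01, 2.22], [0.06, 2.58], [-1.02, 4.17], [0.09, 2.62], [-3.14, 3.14]. Speed limits (rad/s): [2.57, 2.57, 3.14, 3.14, 3.14, 3.14].

## Interface

Orientations are given as a unit quaternion [x, y, z, w].
In Python, from bench import arm gives the robot as it stands.
- The arm moves only by the tool arm_command, never from a script. Its argument "commands" is a list of rows, each a list of 7 numbers: the gripper command: -1 is shut, 1 is fully open, values between are in proportion, then the shift along the world's x, y, z in mm, then the turn, a rotation vector about the world's x, y, z in degrees. A call has 1 to 12 rows; each row is the pose to reach, as a shift and turn from the pose measured when the call began; what a row does not reach only later rows make up. A row lasts 1/8 s, in which the tool goes at most 62.5 mm and 10.7 degrees, less where a joint would pass 70% of its speed; a pose out of reach is approached as far as the arm can. A call with a gripper value outside its range is refused whole. The fingers move at their own pace and stop on an object; the grip force is fixed at half the most. Time passes only in rows, so rows that repeat a pose let the fingers close. It gives the time, the measured TCP pose, the force and the opening at its end, in the units of the state.
- arm.get_obs(): the state, without advancing time (a new reading comes with each control period).
- arm.get_image(name): name is "side" or "top" or "wrist"; returns a dict with "image" (480x640x3 uint8, red, green, blue), "range_z" (480x640 float32, m along the optical axis (not along the pixel's ray), 0 where there is no reading), "mtx" (3x3 intrinsics, pixels), "k1" (the pictures are not rectified: a ray, as slopes to the right and down, at radius r is drawn at 1 + k1 r^2 times it, then the intrinsics apply), "pose" (4x4, takes a point from camera to world coordinates); the wrist camera has in their place "T_tool_cam" (4x4, takes a point from camera to tool coordinates, whose origin is the TCP and whose axes are the flange's). Camera axes: x right, y up, looking along -z (the intrinsics and any distortion apply to the point x, -y, -z); pixel columns grow to the right and rows downward; lengths in m; the calibration is good to about 2 mm. A picture is of the moment at which its call begins: read the wrist's pose just before it.
- arm.finish_job(): hands the job in, once; it reports no verdict.
The state is a dict: "t": time; "joints": joint angles; "qvel": joint speeds; "tau": joint torques, N m; "position": TCP position; "tcp_rot": TCP orientation; "force": force on the tool from outside, world axes, zero at the start; "torque": the same for the moment, N m; "grip_width": opening from 0.0 (shut) to 1.0 (fully open).
Only numpy, scipy, OpenCV 4.12 (cv2) and the standard library are available. Lean on these libraries where they do the work, as an engineer would, in place of code of your own. Each camera call takes 0.05 s, during which the arm holds its last target.

## Task

Load the third cheese mould from the table into the free place in the press cradle, between the steel shoe and the two moulds, and slide the shoe up against the row. Then set the orange wedge, thin end down and centred, in the gap between shoe and end stop and press it down until the spring plate's red pointer stands in the green band, so that it keeps the row locked when you let go. Leave everything else on the table where it is.

Things in the scene. Friction and masses are not known exactly. Their poses are not given: they have to be found in the camera images.
- cradle: Metal press cradle fixed to the table; base plate 104 (x) x 325 (y) x 12 mm, origin under its centre, z up. The row runs along y, standing on the plate (z = 12 mm) between round rails: inner faces at x = +-34.5 mm, tops 29 mm above the plate. From -y to +y: end stop, shoe, free place, mould_b, mould_a, spring plate (face at y = 101 mm when relaxed).
- end_stop (a point): Middle of the upper edge of the fixed end stop's face towards the row, 70 mm above the base plate. The face slopes: it leans back (to cradle -y) 0.12 mm per mm of height, so at the base plate it lies at y = -125 mm and here at -133.4 mm in the cradle. Axes as the cradle's.
- shoe (a joint): Travel (m) of the steel pressure shoe along cradle +y, about 1 N friction, stays where left; 0 = drawn back, limit 0.034, about 0.016 when shoe, three moulds and relaxed spring plate touch. Upright face to the moulds at cradle y = -83 mm + joint. Its other face slopes too: gap to the end stop is 2 mm + joint at the base plate, 16.8 mm more at the top (70 mm up).
- shoe_grip (a point): Top centre of the black grip bar on the middle of the shoe (18 mm thick along cradle x, 24 mm long along y, 31 mm high), 113 mm above the cradle's underside. Axes as the cradle's. The shoe is 62 mm wide, 40 mm thick at its foot.
- plate (a joint): Travel (m) of the spring plate at the +y end of the row: 0 relaxed, grows to cradle +y as the row presses on it, limit 0.016. Spring 1.5 N plus 0.6 N per mm. Pointer in the green band from 0.004 to 0.009 (middle 0.0065). With the row closed, each mm takes about 4.2 mm of wedge descent.
- pointer (a point): Tip of the thin red pointer carried by the spring plate, over the white scale on the cradle's +x side; moves to cradle +y with the plate.
- green_mark (a point): Middle of the green band (5 mm long along the cradle's y) on the fixed white scale.
- mould_a: White cheese mould, 62 (its x) x 56 (y) x 70 mm, 0.22 kg, blue lid with an upright grip bar 18 mm thick (x), 36 mm long (y), its top 101 mm above the underside. Origin: centre of the underside, z up; half-turn symmetric. In the cradle, next to the spring plate, axes about parallel to the cradle's.
- mould_b: White cheese mould, 62 (its x) x 56 (y) x 70 mm, 0.22 kg, blue lid with an upright grip bar 18 mm thick (x), 36 mm long (y), its top 101 mm above the underside. Origin: centre of the underside, z up; half-turn symmetric. In the cradle, next to mould_a, parallel to the cradle; a mm or two of play.
- mould_c: White cheese mould, 62 (its x) x 56 (y) x 70 mm, 0.22 kg, blue lid with an upright grip bar 18 mm thick (x), 36 mm long (y), its top 101 mm above the underside. Origin: centre of the underside, z up; half-turn symmetric. On the table, to be loaded with its y along the row. The free place is 9 to 16 mm longer and 7 mm wider than it.
- stand: Grey open tray fixed to the table in which the wedge stands: 70 (x) x 50 (y) x 34 mm high, walls and floor 5 mm, origin under its centre.
- wedge: Orange wedge, 0.16 kg, upright in its stand. Origin: centre of its foot (thin end), z up. 50 mm wide (x); thickness (along its y) 28 mm at the foot growing evenly to 46 mm at height 76 mm; shoulder at 78 mm. Half-turn symmetric; its y goes along the row. With the row closed it first touches both slopes with the foot about 42 mm above the base plate.
- wedge_top (a point): Top centre of the wedge's grip block (18 mm thick along its x, 34 mm long, 33 mm high), 111 mm above its foot. Pointer is mid-band with the foot about 15 mm above the base plate (shoulder about 23 mm above the shoe's top); foot on the plate is too far. Pressing takes 10 to 20 N; released, it stays by friction.
- jug: Bystander, leave alone: clear plastic mug-shaped measuring jug, 90 mm wide, 120 mm high. Origin at the centre of its underside.
- bowl: Bystander, leave alone: steel bowl, 170 mm wide, 65 mm high. Origin at the centre of its underside.
- milk: Bystander, leave alone: white bottle, 70 mm wide, 190 mm high. Origin at the centre of its underside.
- culture_jar: Bystander, leave alone: glass jar with green lid, 64 mm wide, 85 mm high. Origin at the centre of its underside.
- spatula: Bystander, leave alone: spatula with black handle, lying along its x; origin near its middle.
- spare_mould: Bystander, leave alone: empty open white mould without lid, 62 x 56 x 62 mm. Origin at the centre of its underside.
There are look-alikes about, which are no part of the job. Of the things that look like the wedge, the larger one is meant. What is shaped like the mould_b but pink is not meant.

How it is judged:
On the way, in this order (a step that is already met when the one before it is completed fails the run):
1. the third mould stands in the free place of the cradle, upright on the base plate, let go (x of mould_c in the frame of cradle between -0.008 and 0.008 m and y of mould_c in the frame of cradle between -0.056 and -0.02 m and z of mould_c in the frame of cradle between 0.008 and 0.016 m and angle between mould_c's own z axis and vertical below 0.07 rad and contact force between the fingers and mould_c below 0.2 N), for 0.2 s.
2. the shoe is slid up to the row (value of joint shoe above 0.012 m), for 0.2 s.
At the end, for the whole second after the job is handed in: The three moulds stand in the cradle in one row (8 mm off its centre line at most); the wedge, upright (0.1 rad), square (0.15 rad), within 12 mm of the centre line, alone holds the spring plate 4 to 9 mm in (pointer in the green band); all at rest and let go; other things within 30 mm (x of mould_a in the frame of cradle between -0.008 and 0.008 m and y of mould_a in the frame of cradle between 0.068 and 0.094 m and z of mould_a in the frame of cradle between 0.008 and 0.016 m and angle between each of mould_a, mould_b, mould_c's own z axis and vertical below 0.07 rad and x of mould_b in the frame of cradle between -0.008 and 0.008 m and y of mould_b in the frame of cradle between 0.01 and 0.038 m and z of mould_b in the frame of cradle between 0.008 and 0.016 m and x of mould_c in the frame of cradle between -0.008 and 0.008 m and y of mould_c in the frame of cradle between -0.05 and -0.018 m and z of mould_c in the frame of cradle between 0.008 and 0.016 m and value of joint plate between 0.004 and 0.009 m and x of wedge in the frame of cradle between -0.012 and 0.012 m and y of wedge in the frame of cradle between -0.13 and -0.09 m and z of wedge in the frame of cradle between 0.01 and 0.045 m and angle between wedge's own z axis and vertical below 0.1 rad and angle between the y axis of wedge and the y axis of cradle, either way round below 0.15 rad and linear speed of each of wedge, mould_c below 0.01 m/s); the robot touches nothing.
It fails at once if another thing on the table is shifted by more than 30 mm (distance of any of jug, bowl, milk, culture_jar, spatula, spare_mould from where it was at the start of the episode above 0.03 m).
It also fails if it takes over 58 s, if anything falls off the work surface, if the arm or the gripper's body presses on something with over 40 N, if the wrist force passes 120 N, or if a joint passes its speed limit or range.

## Working session

There is one attempt and no reset: what is moved stays moved. The work goes in short steps, Python scripts to look and compute and a tool call to move; the robot and the scene stay as the last step left them, time stands still between calls to the robot, and variables do not carry over. Pictures are saved under pics/ and viewed, and the job is handed in when it is done.

Besides the shell and the picture viewer there is one more tool, called after "Call:" by a JSON object that holds its "method" and its "body". arm_command: Moves the arm, as the interface text tells. Its arguments: {"type":"object","properties":{"commands":{"type":"array","items":{"type":"array","items":{"type":"number"}}}},"required":["commands"]}

```bash
ls; mkdir -p pics; cat > h.py <<'E'
from bench import arm
import numpy as np, cv2
from scipy.spatial.transform import Rotation as R
np.set_printoptions(precision=4,suppress=True)
def grab(name):
    o=arm.get_obs(); d=arm.get_image(name)
    if 'pose' not in d:
        T=np.eye(4); T[:3,:3]=R.from_quat(o['tcp_rot']).as_matrix(); T[:3,3]=o['position']
        d['pose']=T@d['T_tool_cam']
    return d
def save(n,im,s=1):
    im=cv2.resize(im,None,fx=s,fy=s,interpolation=cv2.INTER_CUBIC) if s!=1 else im
    cv2.imwrite('pics/'+n+'.png',im[:,:,::-1])
def slopes(d,uv):
    uv=np.atleast_2d(np.asarray(uv,float)); K=np.array(d['mtx'])
    q=np.c_[(uv[:,0]-K[0,2])/K[0,0],(uv[:,1]-K[1,2])/K[1,1]]
    p=q.copy()
    for _ in range(20): p=q/(1+d['k1']*(p**2).sum(1,keepdims=True))
    return p
def rays(d,uv):
    p=slopes(d,uv); T=d['pose']
    v=np.c_[p[:,0],-p[:,1],-np.ones(len(p))]
    return T[:3,3],v@T[:3,:3].T
def onz(d,uv,z):
    o,v=rays(d,uv); return o+v*((z-o[2])/v[:,2:3])
def depthpts(d,uv):
    uv=np.atleast_2d(uv).astype(int); r=d['range_z'][uv[:,1],uv[:,0]]
    o,v=rays(d,uv); return o+v*r[:,None]
def proj(d,P):
    P=np.atleast_2d(P); T=d['pose']; c=(P-T[:3,3])@T[:3,:3]
    p=np.c_[c[:,0]/-c[:,2],-c[:,1]/-c[:,2]]; p=p*(1+d['k1']*(p**2).sum(1,keepdims=True))
    K=np.array(d['mtx']); return p*[K[0,0],K[1,1]]+[K[0,2],K[1,2]]
E
python3 - <<'E'
from h import *
for n in ('top','side','wrist'):
    d=grab(n); save(n+'0',d['image']); print(n,d['mtx'],d['k1'],d['pose'])
    import pickle; pickle.dump(d,open(n+'0.pkl','wb'))
print(arm.get_obs(), arm.tcp_to_grasp)
E
```

```text
pics
top [[477.5004   0.     311.0693]
 [  0.     477.5004 244.4762]
 [  0.       0.       1.    ]] 0.029068370514016215 [[-0.0506  0.9742 -0.22    0.2906]
 [-0.9987 -0.049   0.0127 -0.0014]
 [ 0.0016  0.2204  0.9754  1.4401]
 [ 0.      0.      0.      1.    ]]
side [[597.8114   0.     331.5223]
 [  0.     597.8114 234.9907]
 [  0.       0.       1.    ]] -0.13871007667830612 [[ 0.9395  0.172  -0.2963  0.0828]
 [-0.3426  0.4826 -0.8061 -1.3616]
 [ 0.0044  0.8588  0.5123  0.9547]
 [ 0.      0.      0.      1.    ]]
wrist [[358.3544   0.     317.4592]
 [  0.     358.3544 248.0291]
 [  0.       0.       1.    ]] 0.007868293960202763 [[ 0.2812  0.907   0.3136  0.2556]
 [-0.9597  0.2665  0.0896 -0.5756]
 [-0.0023 -0.3261  0.9453  0.3731]
 [ 0.      0.      0.      1.    ]]
{'t': 0.15, 'joints': array([-1.405 ,  0.0532,  1.614 ,  0.    ,  1.476 , -0.119 ]), 'qvel': array([ 0.0008, -0.0019, -0.0033, -0.0009, -0.0006, -0.    ]), 'tau': array([ -0.0006, -39.4244, -37.0723,  -0.0002,   0.0046,  -0.    ]), 'position': array([ 0.1755, -0.5993,  0.2303]), 'tcp_rot': array([ 0.9899,  0.1419, -0.    , -0.0008]), 'force': array([ 0.4032,  0.7092, -0.6384]), 'torque': array([ 0.0358,  0.0226, -0.0069]), 'grip_width': 0.9992004780526863} -0.0187
```

View pics/top0.png

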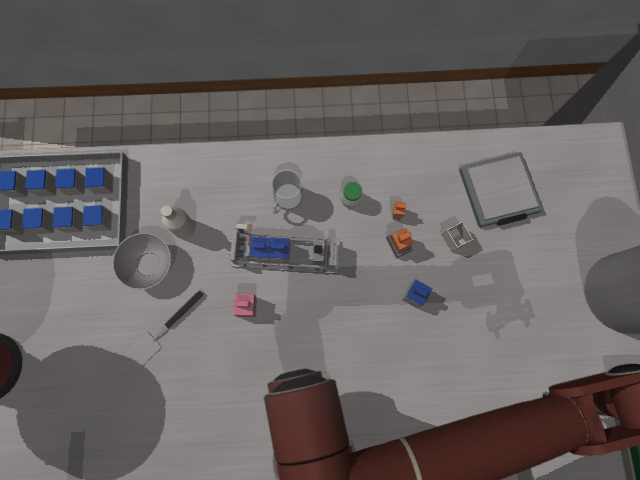

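View pics/side0.png

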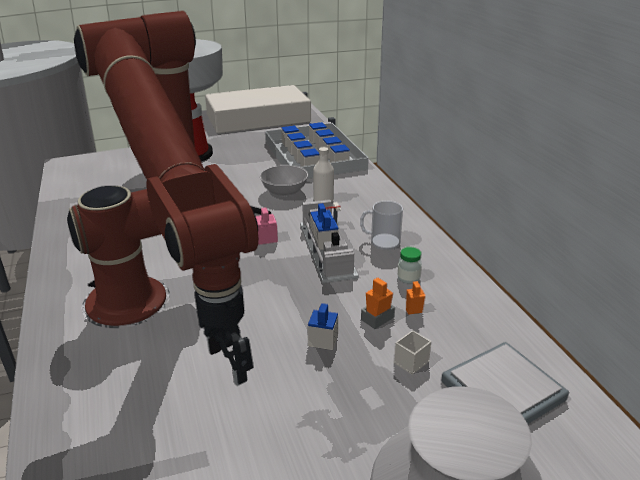

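View pics/wrist0.png

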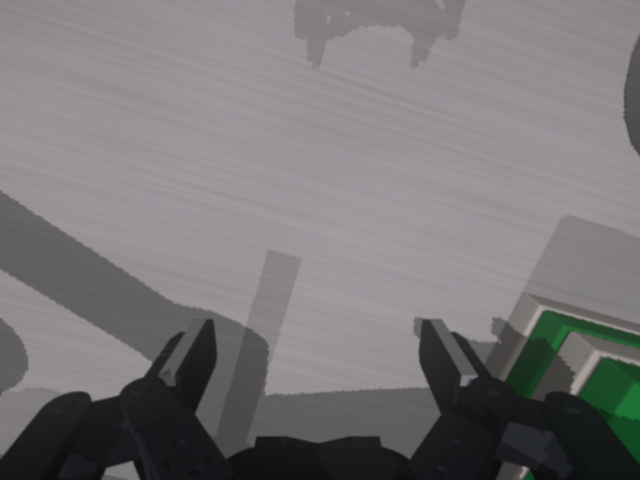

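The top view shows the cradle at about (287,250), with its end stop on the right (world −y) and the shoe grip at (318,250). Candidates:
- **Wedge:** there are orange things at (401,241), in the grey stand, and at (399,210). The first is larger and stands in the tray, so it is the one meant.
- **Mould_c:** there is a blue-lidded mould on the table at (418,293), a pink one at (244,305), and more blue lids in the far tray. The lone blue one on the table is meant.

Next I'll enlarge the view to confirm and measure.

```bash
python3 - <<'E'
from h import *
import pickle
d=pickle.load(open('top0.pkl','rb'))
im=d['image']; save('cropA',im[195:315,225:345],5); save('cropB',im[195:315,370:490],5)
vv,uu=np.mgrid[0:480,0:640]; uv=np.c_[uu.ravel(),vv.ravel()]
P=depthpts(d,uv).reshape(480,640,3); np.save('P.npy',P)
hsv=cv2.cvtColor(im,cv2.COLOR_RGB2HSV)
def rep(name,m):
    n,l,s,c=cv2.connectedComponentsWithStats(m.astype(np.uint8))
    for i in range(1,n):
        if s[i,4]<15: continue
        q=P[l==i]; z=np.percentile(q[:,2],98); print(name,c[i],s[i,4],'ztop',z)
        for h0,h1 in((z-.012,z+.01),):
            k=(q[:,2]>h0)&(q[:,2]<h1); t=q[k]; u=uv.reshape(480,640,2)[l==i][k]
            r=cv2.minAreaRect(t[:,:2].astype(np.float32)*1000); print('   n',k.sum(),'mean',t.mean(0),'rect mm',r)
H,S,V=cv2.split(hsv)
roi=np.zeros_like(H,bool); roi[190:330,220:500]=1
rep('blue',(H>100)&(H<130)&(S>140)&roi)
rep('orange',(H<15)&(S>170)&(V>100)&roi)
print(P[300:310,380:390,2].mean())
E
```

```text
blue [266.2489 244.8756] 442 ztop 0.1171774925272063
   n 131 mean [0.5954 0.1023 0.1133] rect mm ((595.9384155273438, 101.45185852050781), (90.94274139404297, 17.743995666503906), 84.2073974609375)
blue [278.2556 254.6667] 90 ztop 0.08889889567052278
   n 87 mean [0.5713 0.0773 0.0828] rect mm ((572.9174194335938, 76.47651672363281), (50.20494842529297, 18.10941505432129), 84.53716278076172)
blue [418.2911 292.1709] 316 ztop 0.1041691733216101
   n 75 mean [ 0.4446 -0.3209  0.1011] rect mm ((444.4556884765625, -321.2470397949219), (33.785343170166016, 17.672637939453125), 57.78763961791992)
orange [407.0667 234.4667] 15 ztop 0.11890166360338131
   n 15 mean [ 0.6045 -0.2936  0.1171] rect mm ((603.91748046875, -293.9662170410156), (9.26830768585205, 16.99103546142578), 51.809810638427734)
0.014245780613579569
```

```bash
sleep 0
```

```text
(no output)
```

View pics/cropA.png

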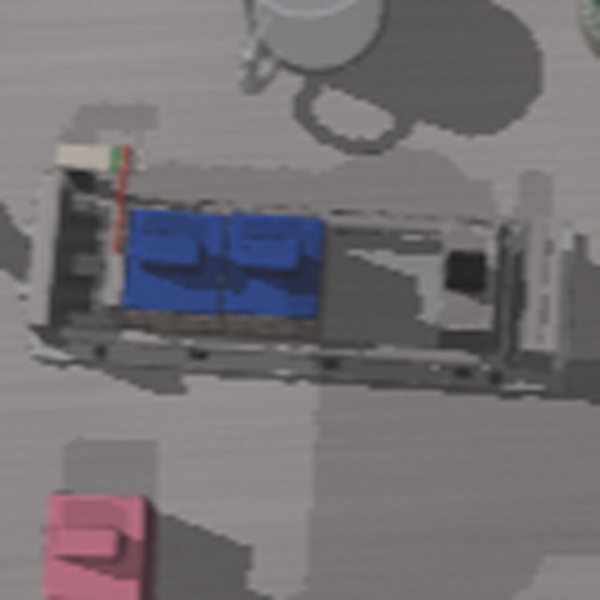

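View pics/cropB.png

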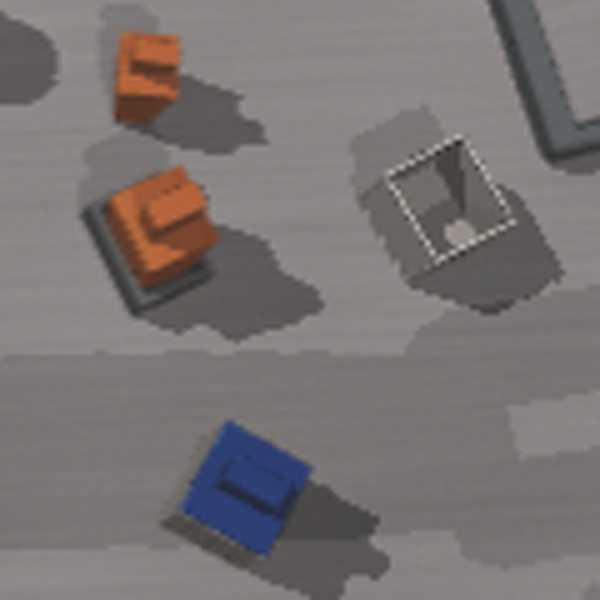

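Both are confirmed: the blue-lidded mould stands alone on the table, and the larger orange wedge stands in the grey tray. I'll move above mould_c, already turned to line up with it.

Call:
{"method": "arm_command", "body": {"commands": [[1,40,40,0,0,0,10],[1,80,80,0,0,0,20],[1,120,120,0,0,0,30],[1,160,165,0,0,0,40],[1,200,205,0,0,0,41.5],[1,240,245,-10,0,0,41.5],[1,269,278,-30,0,0,41.5],[1,269,278,-30,0,0,41.5],[1,269,278,-30,0,0,41.5]]}}

```text
t: 1.27
position: [0.4443, -0.3215, 0.2003]
tcp_rot: [0.875, 0.484, -0.001, -0.001]
force: [-0.5, -0.0, -0.4]
grip_width: 0.999
```

```bash
python3 - <<'E'
from h import *
import pickle
d=grab('wrist'); save('w1',d['image']); pickle.dump(d,open('w1.pkl','wb'))
t=grab('top'); save('t1',t['image']); pickle.dump(t,open('top1.pkl','wb'))
o=arm.get_obs(); print(o['t'],o['position'],o['force'])
E
```

```text
1.375 [ 0.4442 -0.3224  0.201 ] [ 0.3841 -0.013  -0.2025]
```

View pics/w1.png

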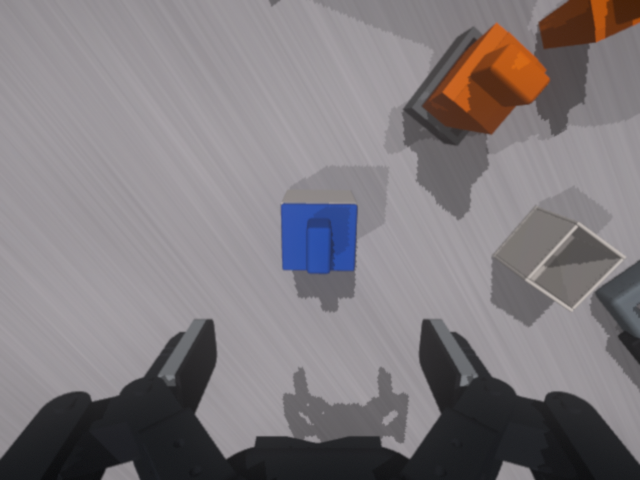

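View pics/t1.png

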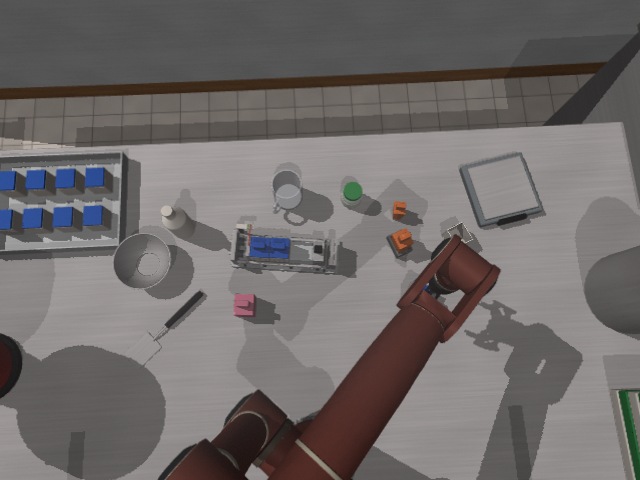

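The wrist view shows mould_c square to the fingers, with its lid at about (319,237) and the bar at (319,245). The wedge is at (490,80). Measuring both.

```bash
cat >> h.py <<'E'
def rect(d,m,zlo,zhi,plane=None):
    vv,uu=np.nonzero(m); uv=np.c_[uu,vv]; q=depthpts(d,uv); k=(q[:,2]>zlo)&(q[:,2]<zhi)
    q=q[k]; 
    if plane: q=onz(d,uv[k],plane)
    mk=np.zeros(m.shape,np.uint8); mk[vv[k],uu[k]]=1
    n,l,s,c=cv2.connectedComponentsWithStats(mk); i=1+np.argmax(s[1:,4]); q=q[l[vv[k],uu[k]]==i]
    r=cv2.minAreaRect((q[:,:2]*1000).astype(np.float32)); return dict(n=len(q),z=np.median(q[:,2]),px=c[i],rect=r)
def masks(d):
    H,S,V=cv2.split(cv2.cvtColor(d['image'],cv2.COLOR_RGB2HSV))
    return dict(blue=(H>100)&(H<130)&(S>120),orange=(H<18)&(S>170)&(V>70),dark=V<40)
E
python3 - <<'E'
from h import *
import pickle
d=pickle.load(open('w1.pkl','rb')); m=masks(d)
vv,uu=np.nonzero(m['blue']); q=depthpts(d,np.c_[uu,vv]); print(np.percentile(q[:,2],[2,10,50,90,98]))
print('bar',rect(d,m['blue'],.093,.12,)); print('lid',rect(d,m['blue'],.06,.08))
mo=m['orange'].copy(); mo[:,535:]=0; mo[60:,515:]&=True
vv,uu=np.nonzero(mo); q=depthpts(d,np.c_[uu,vv]); print(np.percentile(q[:,2],[2,10,50,90,98]))
print('wtop',rect(d,mo,.109,.13)); print('wshould',rect(d,mo,.07,.092))
print(d['range_z'][230:232,310:330])
E
```

```text
[0.0688 0.0696 0.0708 0.1014 0.1023]
bar {'n': 1147, 'z': np.float64(0.10120204758191348), 'px': array([318.7271, 248.667 ]), 'rect': ((443.51318359375, -322.9433898925781), (35.32354736328125, 17.33994483947754), 57.57544708251953)}
lid {'n': 3644, 'z': np.float64(0.07044380672897543), 'px': array([318.3395, 233.7516]), 'rect': ((442.95501708984375, -323.01361083984375), (54.71017837524414, 58.970130920410156), 57.1140022277832)}
[0.0484 0.0809 0.0839 0.1163 0.1172]
wtop {'n': 1857, 'z': np.float64(0.11588482808426517), 'px': array([513.9483,  73.0711]), 'rect': ((600.5663452148438, -288.57061767578125), (18.12387466430664, 32.52985763549805), 21.90059471130371)}
wshould {'n': 3326, 'z': np.float64(0.08256096092037671), 'px': array([481.153 ,  81.7141]), 'rect': ((601.0018310546875, -288.7056884765625), (50.59141159057617, 45.855712890625), 21.282114028930664)}
[[0.2514 0.2512 0.2515 0.2523 0.2524 0.2518 0.2524 0.2536 0.2497 0.2527
  0.2527 0.251  0.2514 0.2515 0.2511 0.2526 0.2511 0.2526 0.2519 0.2523]
 [0.2519 0.252  0.2525 0.2521 0.2504 0.2518 0.2525 0.2522 0.2517 0.2524
  0.2523 0.2518 0.2533 0.2518 0.2519 0.2505 0.2512 0.2529 0.2513 0.2533]]
```

Call:
{"method": "arm_command", "body": {"commands": [[1,-1,-0.5,-50,0,0,0],[1,-1,-0.5,-95,0,0,0],[1,-1,-0.5,-124,0,0,0],[1,-1,-0.5,-124,0,0,0],[-1,-1,-0.5,-124,0,0,0],[-1,-1,-0.5,-124,0,0,0],[-1,-1,-0.5,-124,0,0,0],[-1,-1,-0.5,-124,0,0,0],[-1,-1,-0.5,-124,0,0,0],[-1,-1,-0.5,-124,0,0,0]]}}

```text
t: 2.62
position: [0.444, -0.3235, 0.0782]
tcp_rot: [0.876, 0.483, 0.0, 0.001]
force: [0.4, 0.5, 5.4]
grip_width: 0.195
```

Gripped: the opening reads about 17 mm on an 18 mm bar. I'll lift and hover near the cradle, high enough to measure it with the wrist camera.

Call:
{"method": "arm_command", "body": {"commands": [[-1,0,0,40,0,0,0],[-1,0,0,90,0,0,0],[-1,10,30,150,0,0,5],[-1,40,80,200,0,0,10],[-1,75,130,240,0,0,15],[-1,100,180,272,0,0,20],[-1,120,235,272,0,0,26.5],[-1,138,289,272,0,0,26.5],[-1,138,289,272,0,0,26.5],[-1,138,289,272,0,0,26.5]]}}

```text
t: 3.88
position: [0.5816, -0.0338, 0.3484]
tcp_rot: [0.741, 0.671, -0.001, -0.0]
force: [0.5, -0.1, -2.7]
grip_width: 0.198
```

```bash
python3 - <<'E'
from h import *
import pickle
d=grab('wrist'); save('w2',d['image']); pickle.dump(d,open('w2.pkl','wb'))
o=arm.get_obs(); print(o['t'],o['position'],o['force'],o['grip_width'])
E
```

```text
3.925 [ 0.5814 -0.0349  0.3486] [ 0.2503 -0.6497 -3.1476] 0.19953304574663816
```

View pics/w2.png

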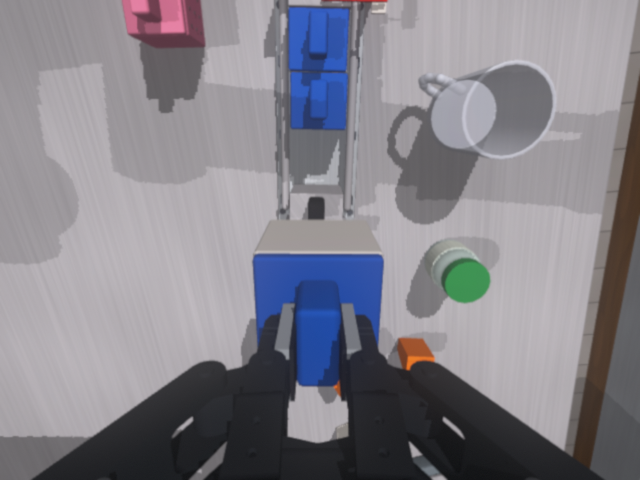

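The wrist view shows the held mould at (318,310). Above it the moulds a and b are at (319,38) and (319,100), the shoe grip is at (316,208), and the rails run at columns ~283 and ~352.

```bash
python3 - <<'E'
from h import *
import pickle
d=pickle.load(open('w2.pkl','rb')); m=masks(d); b=m['blue']
top=b.copy(); top[140:]=0
A=top.copy(); A[69:]=0; B=top.copy(); B[:73]=0
for n,k in(('A',A),('B',B)):
    print(n,'bar',rect(d,k,.104,.125),'\n  lid',rect(d,k,.07,.095))
hm=b.copy(); hm[:240]=0
vv,uu=np.nonzero(hm); q=depthpts(d,np.c_[uu,vv]); print(np.percentile(q[:,2],[2,50,98]))
print('held lid',rect(d,hm,.33,.347)) ; print('held bar',rect(d,hm,.36,.39))
dk=m['dark'].copy(); dk[:195]=0; dk[222:]=0; dk[:,300:335]&=True; dk[:,:300]=0; dk[:,335:]=0
print('shoe',rect(d,dk,.09,.13))
save('w2c',d['image'][0:230,250:390],2.6)
# rails: height profile across rows
vv,uu=np.mgrid[150:180:5,260:375]; P=depthpts(d,np.c_[uu.ravel(),vv.ravel()]).reshape(uu.shape+(3,))
for i in range(P.shape[0]):
    z=P[i,:,2]; k=z>.03; print(vv[i,0],[(a[0],a[-1]) for a in np.split(uu[i][k],np.nonzero(np.diff(uu[i][k])>1)[0]+1)])
E
```

```text
A bar {'n': 844, 'z': np.float64(0.11306708144589661), 'px': array([317.8519,  33.0616]), 'rect': ((596.3956298828125, 129.5169219970703), (35.27131271362305, 17.957889556884766), 84.66717529296875)} 
  lid {'n': 2712, 'z': np.float64(0.08232669575743387), 'px': array([317.816 ,  38.8481]), 'rect': ((597.1297607421875, 131.3383331298828), (55.02925491333008, 59.3254280090332), 83.65178680419922)}
B bar {'n': 702, 'z': np.float64(0.11292564361565688), 'px': array([318.3048,  99.0242]), 'rect': ((591.3888549804688, 73.1802749633789), (34.49656677246094, 17.918729782104492), 84.4617691040039)} 
  lid {'n': 2402, 'z': np.float64(0.08219174386687755), 'px': array([318.5683, 100.6749]), 'rect': ((592.0016479492188, 73.07341003417969), (54.97775650024414, 58.710182189941406), 83.1112289428711)}
[0.3382 0.3413 0.3725]
held lid {'n': 6299, 'z': np.float64(0.3405915312740295), 'px': array([317.8055, 282.0511]), 'rect': ((581.426025390625, -28.339012145996094), (45.52243423461914, 59.0910530090332), 84.34191131591797)}
held bar {'n': 3805, 'z': np.float64(0.3713367989275239), 'px': array([317.5057, 340.8189]), 'rect': ((581.5707397460938, -32.9592399597168), (35.38618469238281, 18.46997833251953), 85.5705795288086)}Traceback (most recent call last):
  File "<stdin>", line 12, in <module>
  File "h.py", line 38, in rect
    n,l,s,c=cv2.connectedComponentsWithStats(mk); i=1+np.argmax(s[1:,4]); q=q[l[vv[k],uu[k]]==i]
                                                      ~~~~~~~~~^^^^^^^^^
    return _wrapfunc(a, 'argmax', axis=axis, out=out, **kwds)
    return bound(*args, **kwds)
ValueError: attempt to get argmax of an empty sequence
```

```bash
python3 - <<'E'
from h import *
import pickle
d=pickle.load(open('w2.pkl','rb')); V=d['image'].max(2)
k=np.zeros(V.shape,bool); k[190:224,298:336]=1; k&=V<75
print('shoe',rect(d,k,.09,.13))
save('w2c',d['image'][0:230,250:390],2.6)
vv,uu=np.mgrid[20:200:3,262:372]; P=depthpts(d,np.c_[uu.ravel(),vv.ravel()]).reshape(uu.shape+(3,))
# rail tops: z within .036-.046
L=[];Rr=[]
for i in range(P.shape[0]):
    for lo,hi,S in((262,300,L),(335,372,Rr)):
        s=(uu[i]>=lo)&(uu[i]<hi)&(P[i,:,2]>.035)&(P[i,:,2]<.047)
        if s.sum()>=2: S.append(P[i,s].mean(0))
for S in(L,Rr):
    S=np.array(S); 
    for _ in range(4):
        c=np.polyfit(S[:,1],S[:,0],1); r=S[:,0]-np.polyval(c,S[:,1]); S=S[abs(r)<max(.0015,1.5*np.std(r))]
    print(len(S),c,np.degrees(np.arctan2(1,c[0])),r.std(),S[:,2].mean(),'x at y=.073',np.polyval(c,.073),'at y=0',np.polyval(c,0))
# edges of shoe top plate face: points with z~.082 in rows
Pall=depthpts(d,np.c_[np.mgrid[150:222,290:346][1].ravel(),np.mgrid[150:222,290:346][0].ravel()]).reshape(72,56,3)
for j in (8,12,20,28,34,42,48): print(290+j,[(150+i,round(float(Pall[i,j,1]),4),round(float(Pall[i,j,2]),3)) for i in range(10,72,3)][:21])
E
```

```text
shoe {'n': 305, 'z': np.float64(0.1133986219290124), 'px': array([315.9574, 208.1836]), 'rect': ((578.4639282226562, -36.24711990356445), (18.074647903442383, 15.32677173614502), 83.929443359375)}
58 [0.1159 0.543 ] 83.38748255247035 0.0004517515500719567 0.04035639726618585 x at y=.073 0.5515107343645065 at y=0 0.5430481839091477
59 [0.1164 0.6221] 83.3590288980345 0.00036658855763959617 0.04012990232328701 x at y=.073 0.6306138963715692 at y=0 0.6221146040849834
298 [(160, 0.009, 0.012), (163, 0.0052, 0.013), (166, 0.0012, 0.011), (169, -0.0026, 0.011), (172, -0.0063, 0.012), (175, -0.01, 0.014), (178, -0.0141, 0.012), (181, -0.0178, 0.013), (184, -0.0219, 0.013), (187, -0.022, 0.037), (190, -0.0219, 0.06), (193, -0.0221, 0.08), (196, -0.025, 0.083), (199, -0.0286, 0.082), (202, -0.0316, 0.084), (205, -0.0354, 0.083), (208, -0.0388, 0.083), (211, -0.0425, 0.082), (214, -0.046, 0.083), (217, -0.0493, 0.084), (220, -0.0048, 0.274)]
302 [(160, 0.0086, 0.013), (163, 0.0048, 0.013), (166, 0.0008, 0.012), (169, -0.0029, 0.013), (172, -0.0068, 0.012), (175, -0.0107, 0.012), (178, -0.0146,
[... 2044 characters left out ...]
0267, 0.076), (196, -0.0288, 0.082), (199, 0.0503, 0.491), (202, -0.0356, 0.083), (205, -0.0392, 0.083), (208, -0.0427, 0.083), (211, -0.0463, 0.083), (214, -0.0499, 0.083), (217, -0.0536, 0.082), (220, -0.007, 0.274)]
338 [(160, 0.0039, 0.012), (163, -0.0, 0.012), (166, -0.0037, 0.013), (169, -0.0078, 0.011), (172, -0.0114, 0.013), (175, -0.0153, 0.012), (178, -0.0192, 0.013), (181, -0.0234, 0.011), (184, -0.0273, 0.012), (187, -0.0279, 0.032), (190, -0.0277, 0.054), (193, -0.0275, 0.075), (196, -0.0295, 0.082), (199, -0.0328, 0.083), (202, -0.0365, 0.082), (205, -0.0397, 0.084), (208, -0.043, 0.085), (211, -0.047, 0.083), (214, -0.0504, 0.084), (217, -0.0541, 0.083), (220, -0.0074, 0.273)]
```

View pics/w2c.png

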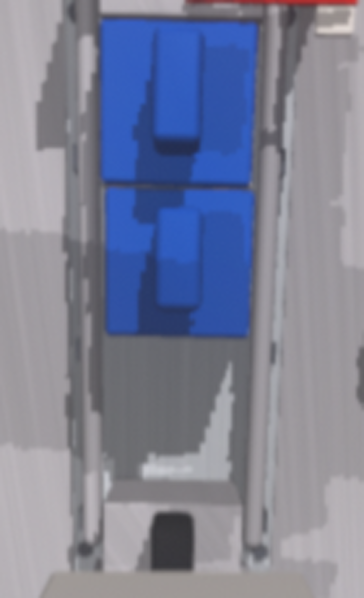

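The cradle's y axis points at 83.4° and the centre line passes (0.5826, 0). The free gap runs from s = −24.5 to +45.7 mm (70 mm). I'll move over it and go down in stages.

Call:
{"method": "arm_command", "body": {"commands": [[-1,2.4,45.8,0,0,0,-1],[-1,2.4,45.8,0,0,0,-1],[-1,2.4,45.8,-50,0,0,-1],[-1,2.4,45.8,-100,0,0,-1],[-1,2.4,45.8,-140,0,0,-1],[-1,2.4,45.8,-150,0,0,-1],[-1,2.4,45.8,-150,0,0,-1]]}}

```text
t: 4.8
position: [0.5838, 0.0097, 0.1988]
tcp_rot: [0.748, 0.664, -0.001, 0.0]
force: [0.3, 0.7, -2.1]
grip_width: 0.201
```

```bash
python3 - <<'E'
from h import *
import pickle
d=grab('wrist'); save('w3',d['image']); pickle.dump(d,open('w3.pkl','wb'))
o=arm.get_obs(); print(o['t'],o['position'],o['tcp_rot'],o['force'],o['grip_width'])
m=masks(d)['blue']; a=m.copy(); a[:200]=0
vv,uu=np.nonzero(a); q=depthpts(d,np.c_[uu,vv]); print(np.percentile(q[:,2],[2,30,50,98]))
z=np.percentile(q[:,2],98)
print('held bar',rect(d,a,z-.012,z+.01)); print('held lid',rect(d,a,z-.04,z-.025))
E
```

```text
4.85 [0.5846 0.0099 0.2004] [ 0.7478  0.6639 -0.0002  0.001 ] [ 0.1832 -0.0747 -3.0787] 0.19746602427238671
[0.1885 0.191  0.1916 0.2228]
held bar {'n': 3776, 'z': np.float64(0.2217038058018933), 'px': array([317.4656, 341.0066]), 'rect': ((583.7619018554688, 10.63224983215332), (35.631874084472656, 18.304502487182617), 84.29376983642578)}
held lid {'n': 6337, 'z': np.float64(0.19094028660011786), 'px': array([317.6864, 282.0352]), 'rect': ((583.843505859375, 15.661253929138184), (44.60405349731445, 59.009010314941406), 82.66751098632812)}
```

View pics/w3.png

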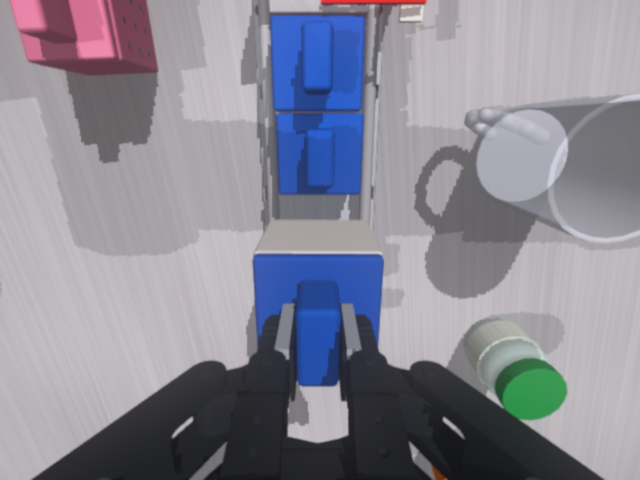

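The held mould is aligned, with its centre at about (583.8, 11) against a target of (584, 12.4), and the gap below it is clear.

Call:
{"method": "arm_command", "body": {"commands": [[-1,0,1,-40,0,0,0],[-1,0,1,-75,0,0,0],[-1,0,1,-95,0,0,0],[-1,0,1,-102,0,0,0],[-1,0,1,-106,0,0,0],[-1,0,1,-108,0,0,0],[-1,0,1,-108,0,0,0]]}}

```text
t: 5.72
position: [0.5852, 0.0109, 0.0933]
tcp_rot: [0.748, 0.664, 0.0, 0.002]
force: [-0.4, 0.5, -1.7]
grip_width: 0.199
```

Call:
{"method": "arm_command", "body": {"commands": [[-1,-1,0,-2,0,0,0],[-1,-1,0,-4,0,0,0],[-1,-1,0,-4,0,0,0]]}}

```text
t: 6.1
position: [0.5847, 0.0108, 0.0902]
tcp_rot: [0.748, 0.664, 0.001, 0.002]
force: [0.0, -0.1, 2.3]
grip_width: 0.196
```

Call:
{"method": "arm_command", "body": {"commands": [[1,0,0,0,0,0,0],[1,0,0,0,0,0,0],[1,0,0,0,0,0,0],[1,0,0,30,0,0,0],[1,0,0,80,0,0,0],[1,-6.5,-51,110,0,0,0],[1,-6.5,-51,110,0,0,0],[1,-6.5,-51,110,0,0,0]]}}

```text
t: 7.1
position: [0.5778, -0.04, 0.1993]
tcp_rot: [0.748, 0.664, 0.0, 0.001]
force: [-0.2, -0.2, 0.3]
grip_width: 0.999
```

```bash
cat > meas.py <<'E'
from h import *
import pickle,sys
n=sys.argv[1]
d=grab('wrist'); save(n,d['image']); pickle.dump(d,open(n+'.pkl','wb'))
o=arm.get_obs(); print(o['t'],o['position'],o['tcp_rot'],o['force'],o['grip_width'])
th=np.radians(83.37); u=np.array([np.cos(th),np.sin(th)]); e=np.array([u[1],-u[0]]); O=np.array([.5826,0.])
def sx(p): p=np.asarray(p)-O; return p@u*1000,p@e*1000
m=masks(d)['blue']
vv,uu=np.nonzero(m); q=depthpts(d,np.c_[uu,vv])
for lab,lo,hi in(('bar',.104,.125),('lid',.07,.095)):
    k=(q[:,2]>lo)&(q[:,2]<hi); mk=np.zeros(m.shape,np.uint8); mk[vv[k],uu[k]]=1
    nn,l,s,c=cv2.connectedComponentsWithStats(mk)
    for i in range(1,nn):
        if s[i,4]<150: continue
        p=q[k][l[vv[k],uu[k]]==i]; r=cv2.minAreaRect((p[:,:2]*1000).astype(np.float32))
        print(lab,c[i],'z%.4f'%np.median(p[:,2]),'s,x',sx(np.array(r[0])/1000),r[1:],)
E
python3 meas.py w4
```

```text
7.15 [ 0.5774 -0.0396  0.1986] [ 0.7477  0.664  -0.      0.0008] [ 0.3025 -0.1855 -0.4588] 1.00069435394755
bar [319.0437  69.7403] z0.1130 s,x (np.float64(73.52978729379589), np.float64(0.6310417279439094)) ((35.950592041015625, 17.91420555114746), 83.0667495727539)
bar [318.9033 177.6927] z0.1131 s,x (np.float64(10.73302214440031), np.float64(0.44717134624753385)) ((36.851932525634766, 18.01558494567871), 82.52290344238281)
lid [317.9912  57.3769] z0.0822 s,x (np.float64(81.44991698577732), np.float64(-0.2819934180368441)) ((70.70436096191406, 61.47212219238281), 83.17411041259766)
lid [318.4862 168.7628] z0.0823 s,x (np.float64(11.21260913644151), np.float64(0.3172613310338773)) ((55.1748046875, 59.5068359375), 82.72969818115234)
```

View pics/w4.png

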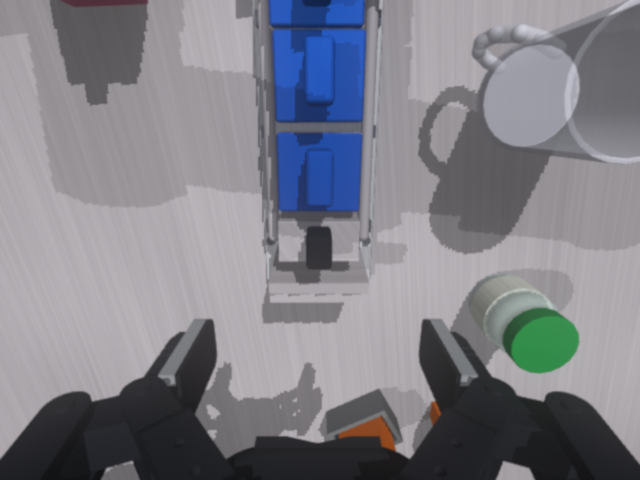

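Mould_c stands in the cradle with its bar top at z = 0.113, 0.4 mm off the centre line and 6.6 mm short of mould_b. The shoe grip is at (319,247).

```bash
python3 - <<'E'
from h import *
import pickle
d=pickle.load(open('w4.pkl','rb')); V=d['image'].max(2)
k=np.zeros(V.shape,bool); k[215:290,295:345]=1; k&=V<85
print(rect(d,k,.105,.125))
vv,uu=np.mgrid[212:305:3,[290,318,350]]
P=depthpts(d,np.c_[uu.ravel(),vv.ravel()]).reshape(uu.shape+(3,))
for i in range(len(vv)): print(vv[i,0],P[i,:,1:].ravel())
E
```

```text
{'n': 891, 'z': np.float64(0.11358953474891814), 'px': array([318.3984, 251.7542]), 'rect': ((578.0194702148438, -38.64560317993164), (23.601713180541992, 17.33517837524414), 83.591064453125)}Traceback (most recent call last):
  File "<stdin>", line 6, in <module>
    step = key[k].step
           ^^^^^^^^^^^
AttributeError: 'list' object has no attribute 'step'
```

Call:
{"method": "arm_command", "body": {"commands": [[1,0.5,1.2,-50,0,0,0],[1,0.5,1.2,-90,0,0,0],[1,0.5,1.2,-105,0,0,0],[1,0.5,1.2,-105,0,0,0],[-1,0.5,1.2,-105,0,0,0],[-1,0.5,1.2,-105,0,0,0],[-1,0.5,1.2,-105,0,0,0],[-1,0.5,1.2,-105,0,0,0],[-1,0.5,1.2,-105,0,0,0]]}}

```text
t: 8.28
position: [0.5789, -0.0385, 0.0947]
tcp_rot: [0.748, 0.664, 0.001, 0.002]
force: [2.1, -0.3, 2.9]
grip_width: 0.195
```

Call:
{"method": "arm_command", "body": {"commands": [[-1,0.4,3,0,0,0,0],[-1,0.7,6,0,0,0,0],[-1,1,9,0,0,0,0],[-1,1.4,12,0,0,0,0],[-1,1.4,12,0,0,0,0]]}}

```text
t: 8.9
position: [0.5804, -0.0263, 0.0947]
tcp_rot: [0.748, 0.664, 0.001, 0.002]
force: [0.8, -2.2, 1.5]
grip_width: 0.196
```

Call:
{"method": "arm_command", "body": {"commands": [[-1,0.1,1,0,0,0,0],[-1,0.2,2,0,0,0,0],[-1,0.2,2,0,0,0,0]]}}

```text
t: 9.28
position: [0.5806, -0.0246, 0.0947]
tcp_rot: [0.748, 0.664, 0.001, 0.002]
force: [1.1, -3.9, 0.7]
grip_width: 0.194
```

Call:
{"method": "arm_command", "body": {"commands": [[-1,0.1,1,0,0,0,0],[-1,0.1,1,0,0,0,0],[-1,0.1,1,0,0,0,0]]}}

```text
t: 9.65
position: [0.5807, -0.0238, 0.0947]
tcp_rot: [0.748, 0.664, 0.001, 0.002]
force: [1.8, -4.8, 0.7]
grip_width: 0.192
```

```bash
python3 meas.py w5
```

```text
9.7 [ 0.5807 -0.0238  0.0947] [0.7477 0.664  0.0006 0.0021] [ 1.1156 -5.2591  1.4463] 0.19491562145458355
bar [318.5013  73.8893] z0.1131 s,x (np.float64(74.5367691508623), np.float64(0.7236496316071765)) ((35.57854080200195, 18.06685447692871), 83.18309020996094)
bar [317.6887 238.9977] z0.1131 s,x (np.float64(19.198381380931302), np.float64(0.33500078491061724)) ((35.09885787963867, 18.06210708618164), 83.22945404052734)
lid [317.2142 132.2316] z0.0823 s,x (np.float64(47.68305403553749), np.float64(0.4597927081341758)) ((113.01871490478516, 60.330894470214844), 83.57344818115234)
```

View pics/w5.png

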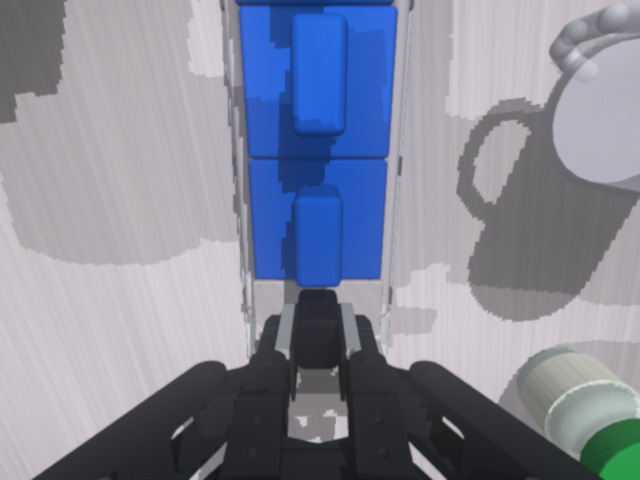

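The row is closed: bars b and c are 55.3 mm apart, the push force is 5 N, and the shoe has travelled about 15 mm. I'll let go and move over the wedge.

Call:
{"method": "arm_command", "body": {"commands": [[1,0,0,0,0,0,0],[1,0,0,0,0,0,0],[1,0,0,0,0,0,0],[1,0,0,40,0,0,0],[1,0,-30,90,0,0,5],[0.4,3,-80,120,0,0,10],[0.4,8,-130,120,0,0,18],[0.4,14,-185,120,0,0,25],[0.4,20,-235,120,0,0,28.4],[0.4,20,-265,120,0,0,28.4],[0.4,20,-265,120,0,0,28.4],[0.4,20,-265,120,0,0,28.4]]}}

```text
t: 11.2
position: [0.6007, -0.288, 0.2145]
tcp_rot: [0.562, 0.827, 0.001, 0.002]
force: [-0.1, 0.2, -0.7]
grip_width: 0.701
```

```bash
python3 - <<'E'
from h import *
import pickle
d=grab('wrist'); save('w6',d['image']); pickle.dump(d,open('w6.pkl','wb'))
t=grab('top'); save('t6',t['image'][195:315,225:345],5); pickle.dump(t,open('top6.pkl','wb'))
o=arm.get_obs(); print(o['t'],o['joints'],o['position'],o['tcp_rot'],o['force'])
m=masks(d)['orange']; 
vv,uu=np.nonzero(m); q=depthpts(d,np.c_[uu,vv]); print(np.percentile(q[:,2],[2,30,50,98]))
print(rect(d,m,.108,.125)); print(rect(d,m,.075,.092))
E
```

```text
11.3 [-0.559   0.1554  1.5305  0.0024  1.4521 -0.9378] [ 0.6008 -0.2876  0.2147] [0.5614 0.8275 0.0012 0.0018] [-0.4745 -0.0389 -0.4289]
[0.053  0.0819 0.0833 0.1172]
{'n': 1077, 'z': np.float64(0.11614375559597792), 'px': array([318.0353, 248.1161]), 'rect': ((601.0136108398438, -287.9726867675781), (17.4949893951416, 32.179237365722656), 21.452877044677734)}
{'n': 2267, 'z': np.float64(0.08283051873454361), 'px': array([317.8593, 232.1094]), 'rect': ((601.1404418945312, -288.61517333984375), (49.31193542480469, 44.96259307861328), 21.061256408691406)}
```

View pics/w6.png

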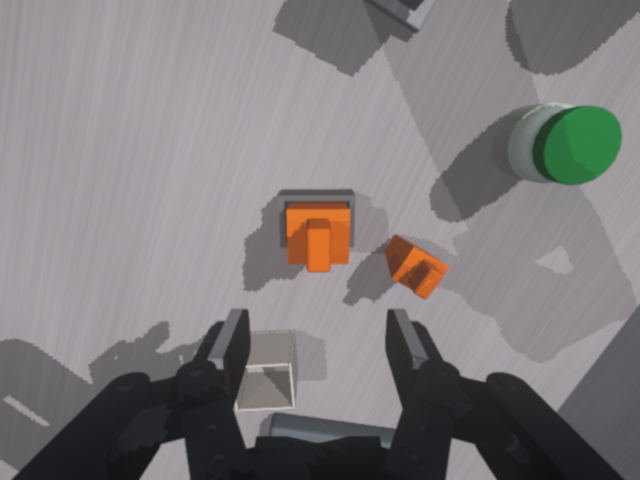

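View pics/t6.png

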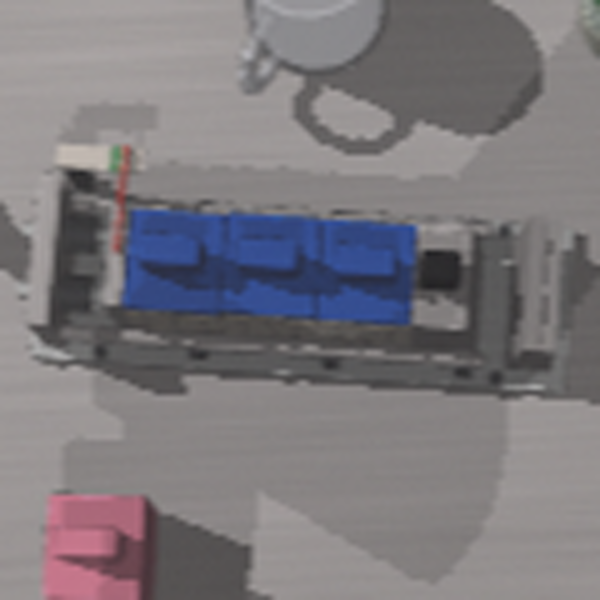

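The top crop shows the row closed, with all three moulds and the shoe touching. The wrist view shows the wedge centred at (318,240) and the small look-alike at (416,267), clear of the fingers. I'll grasp the wedge.

Call:
{"method": "arm_command", "body": {"commands": [[0.4,0.3,-0.4,-60,0,0,-0.4],[0.4,0.3,-0.4,-100,0,0,-0.4],[0.4,0.3,-0.4,-122,0,0,-0.4],[0.4,0.3,-0.4,-122,0,0,-0.4],[-1,0.3,-0.4,-122,0,0,-0.4],[-1,0.3,-0.4,-122,0,0,-0.4],[-1,0.3,-0.4,-122,0,0,-0.4],[-1,0.3,-0.4,-122,0,0,-0.4],[-1,0.3,-0.4,-122,0,0,-0.4]]}}

```text
t: 12.42
position: [0.6024, -0.2889, 0.0952]
tcp_rot: [0.564, 0.826, 0.001, 0.004]
force: [-1.3, -0.1, 6.4]
grip_width: 0.196
```

```bash
python3 - <<'E'
from h import *
import pickle
d=pickle.load(open('w4.pkl','rb'))
save('w4c',d['image'][200:310,240:400],5)
th=np.radians(83.37); u=np.array([np.cos(th),np.sin(th)]); e=np.array([u[1],-u[0]]); O=np.array([.5826,0.])
for c in (285,300,335,350):
    vv=np.arange(215,302,2); P=depthpts(d,np.c_[np.full(len(vv),c),vv]); s=(P[:,:2]-O)@u*1000
    print(c,[(int(v),round(float(a),1),round(float(z)*1000)) for v,a,z in zip(vv,s,P[:,2])])
E
```

```text
285 [(215, -24.7, 62), (217, -24.6, 69), (219, -24.9, 74), (221, -24.7, 80), (223, -25.4, 84), (225, -27.1, 83), (227, -28.8, 82), (229, -30.3, 83), (231, -31.7, 83), (233, -33.6, 82), (235, -35.0, 83), (237, -36.4, 83), (239, -37.8, 84), (241, -39.4, 84), (243, -41.1, 84), (245, -43.1, 83), (247, -44.7, 82), (249, -45.6, 85), (251, -47.8, 83), (253, -49.1, 84), (255, -51.2, 82), (257, -52.8, 83), (259, -54.2, 83), (261, -56.2, 82), (263, -71.5, 48), (265, -71.5, 52), (267, -72.0, 56), (269, -71.9, 61), (271, -73.0, 62), (273, -73.2, 66), (275, -73.9, 69), (277, -74.1, 72), (279, -74.0, 77), (281, -74.4, 80), (283, -75.7, 81), (285, -76.9, 82), (287, -78.7, 82), (289, -80.4, 82), (291, -82.1, 82), (293, -84.4, 81), (295, -87.1, 79), (297, -89.3, 78), (299, -90.5, 79), (301, -92.8, 79)]
300 [(215, -24.4, 63), (217, -24.6, 68), (219, -24.5, 75), (221, -24.4, 82), (223, -25.7, 83), (225, -27.0, 84), (227, -28.6, 83), (229, -30.6, 82), (231, -32.0, 82), (233, -33.4, 83), (235, -35.1, 82), (237, -36.5, 83), (239, -38.2, 83), (241, -39.8, 83), (243, -41.4, 83), (245, -42.5, 84), (247, -44.
[... 1387 characters left out ...]
225, -27.4, 83), (227, -28.6, 84), (229, -30.7, 82), (231, -31.8, 84), (233, -33.7, 82), (235, -35.1, 83), (237, -36.6, 83), (239, -38.2, 83), (241, -40.0, 83), (243, -41.7, 82), (245, -42.7, 84), (247, -44.8, 83), (249, -46.2, 83), (251, -48.2, 82), (253, -49.6, 83), (255, -51.4, 83), (257, -52.3, 84), (259, -54.9, 82), (261, -56.1, 83), (263, -71.3, 49), (265, -72.0, 52), (267, -72.1, 56), (269, -72.3, 60), (271, -73.3, 62), (273, -73.4, 66), (275, -73.8, 69), (277, -73.8, 74), (279, -74.2, 77), (281, -75.1, 79), (283, -75.7, 81), (285, -77.0, 82), (287, -79.2, 81), (289, -80.6, 82), (291, -82.5, 82), (293, -84.2, 82), (295, -87.2, 79), (297, -90.5, 76), (299, -91.7, 78), (301, -93.1, 78)]
```

View pics/w4c.png

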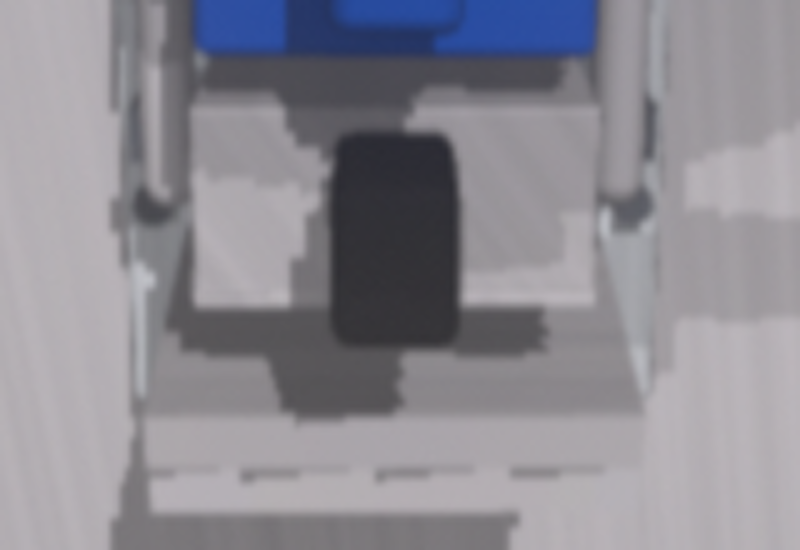

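The gap's top edges are at s = −75.2 (end stop) and about −41.5 (shoe), so the insertion centre is s ≈ −58.4, or world (0.576, −0.058). I'll lift the wedge and carry it over.

Call:
{"method": "arm_command", "body": {"commands": [[-1,0,0,30,0,0,0],[-1,0,0,70,0,0,0],[-1,0,0,115,0,0,0],[-1,0,30,125,0,0,-5],[-1,-5,80,125,0,0,-12],[-1,-12,130,125,0,0,-20],[-1,-20,180,125,0,0,-28],[-1,-26,220,125,0,0,-28],[-1,-26,231,125,0,0,-28],[-1,-26,231,125,0,0,-28],[-1,-26,231,125,0,0,-28]]}}

```text
t: 13.8
position: [0.5765, -0.059, 0.2201]
tcp_rot: [0.748, 0.664, 0.0, 0.004]
force: [0.6, 0.1, -1.6]
grip_width: 0.197
```

```bash
cat > mw.py <<'E'
from h import *
import pickle,sys
n=sys.argv[1]
d=grab('wrist'); save(n,d['image']); pickle.dump(d,open(n+'.pkl','wb'))
s_=grab('side'); save(n+'s',s_['image'][170:310,260:400],5)
o=arm.get_obs(); print(o['t'],o['position'],o['tcp_rot'],o['force'],o['grip_width'])
th=np.radians(83.37); u=np.array([np.cos(th),np.sin(th)]); e=np.array([u[1],-u[0]]); O=np.array([.5826,0.])
m=masks(d)['orange']; m[:,:240]=0; m[:,395:]=0; tz=o['position'][2]
for l,h in((tz+.01,tz+.035),(tz-.02,tz)):
    r=rect(d,m,l,h); p=np.array(r['rect'][0])/1000-O
    print(r,'s',p@u*1000,'x',p@e*1000)
E
python3 mw.py w7
```

```text
13.9 [ 0.5765 -0.0591  0.2202] [0.7478 0.6639 0.0001 0.004 ] [-0.3687  0.665  -1.5428] 0.19482293928932895
{'n': 3389, 'z': np.float64(0.2409118771494028), 'px': array([317.3261, 338.7167]), 'rect': ((575.7997436523438, -58.21550750732422), (33.30842208862305, 17.77532958984375), 82.78355407714844)} s -58.61132729059711 x -0.03337609424683082
{'n': 4149, 'z': np.float64(0.20750995924535592), 'px': array([316.8081, 281.6635]), 'rect': ((576.7576293945312, -49.8240966796875), (27.632383346557617, 49.4193115234375), 83.74215698242188)} s -50.1654395886577 x -0.050745593182912725
```

View pics/w7.png

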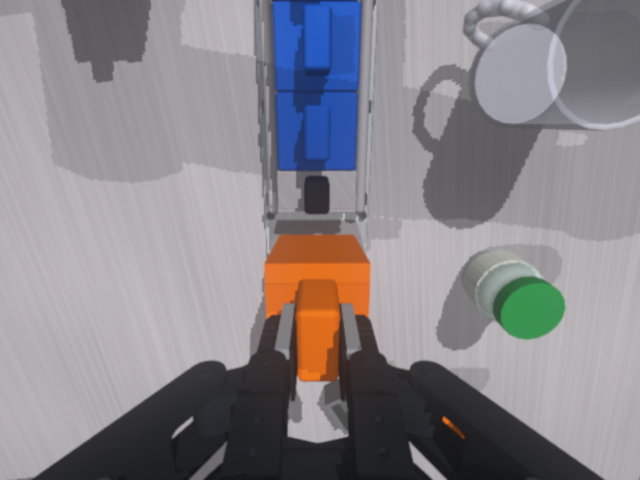

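View pics/w7s.png

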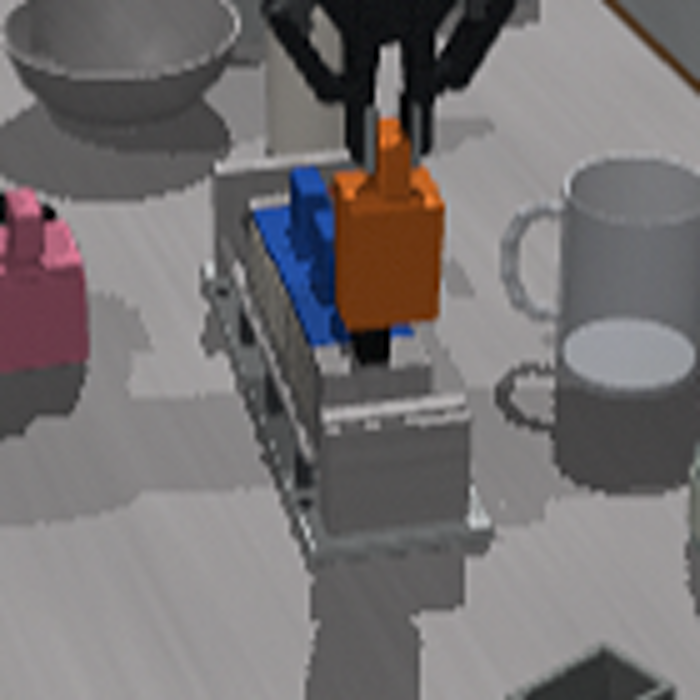

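The wedge is held upright over the gap at (317,300), with s = −58.6 and x ≈ 0. I'll check the shoe's rear edge before going in.

```bash
python3 - <<'E'
from h import *
import pickle
d=pickle.load(open('w7.pkl','rb'))
th=np.radians(83.37); u=np.array([np.cos(th),np.sin(th)]); O=np.array([.5826,0.])
for c in (285,297,340,352):
    vv=np.arange(168,236,2); P=depthpts(d,np.c_[np.full(len(vv),c),vv]); s=(P[:,:2]-O)@u*1000
    print(c,[(int(v),round(float(a),1),round(float(z)*1000)) for v,a,z in zip(vv,s,P[:,2])])
E
```

```text
285 [(168, -7.3, 82), (170, -9.1, 79), (172, -10.2, 82), (174, -11.7, 83), (176, -13.3, 82), (178, -14.7, 83), (180, -16.2, 84), (182, -17.5, 85), (184, -19.5, 82), (186, -20.9, 83), (188, -22.5, 83), (190, -24.1, 82), (192, -25.7, 83), (194, -27.1, 83), (196, -28.8, 83), (198, -30.4, 83), (200, -32.2, 82), (202, -33.8, 82), (204, -35.0, 84), (206, -36.7, 83), (208, -38.7, 82), (210, -39.9, 83), (212, -58.3, 14), (214, -60.5, 13), (216, -62.6, 13), (218, -64.7, 13), (220, -66.8, 13), (222, -67.2, 19), (224, -67.5, 25), (226, -68.8, 28), (228, -69.2, 33), (230, -69.6, 39), (232, -70.3, 43), (234, -70.9, 47)]
297 [(168, -7.3, 81), (170, -8.9, 81), (172, -10.2, 83), (174, -11.7, 83), (176, -13.2, 83), (178, -14.8, 83), (180, -16.2, 84), (182, -17.6, 85), (184, -19.5, 82), (186, -21.0, 83), (188, -22.6, 83), (190, -24.1, 83), (192, -25.7, 83), (194, -27.4, 82), (196, -28.8, 83), (198, -30.4, 83), (200, -31.8, 84), (202, -33.7, 83), (204, -34.9, 84), (206, -36.9, 83), (208, -38.5, 82), (210, -40.4, 82), (212, -58.7, 12), (214, -60.5, 13), (216, -62.5, 14), (218, -64.6, 13), (220, -66.9, 1
[... 659 characters left out ...]
, -68.5, 29), (228, -69.3, 34), (230, -70.1, 38), (232, -70.3, 44), (234, -71.1, 47)]
352 [(168, -7.4, 82), (170, -9.0, 82), (172, -10.3, 83), (174, -11.9, 82), (176, -13.4, 83), (178, -14.8, 83), (180, -16.3, 84), (182, -17.9, 84), (184, -19.6, 82), (186, -21.2, 83), (188, -22.8, 82), (190, -24.3, 82), (192, -25.8, 83), (194, -27.4, 83), (196, -29.0, 83), (198, -30.3, 84), (200, -32.1, 83), (202, -33.7, 83), (204, -35.3, 83), (206, -37.1, 82), (208, -38.4, 84), (210, -40.3, 83), (212, -58.9, 12), (214, -61.1, 12), (216, -62.8, 13), (218, -65.1, 12), (220, -67.1, 13), (222, -67.9, 17), (224, -68.3, 23), (226, -69.0, 28), (228, -69.5, 33), (230, -69.6, 40), (232, -70.6, 43), (234, -71.3, 47)]
```

Call:
{"method": "arm_command", "body": {"commands": [[-1,0,0.4,-25,0,0,0],[-1,0,0.4,-45,0,0,0],[-1,0,0.4,-58,0,0,0],[-1,0,0.4,-66,0,0,0],[-1,0,0.4,-70,0,0,0],[-1,0,0.4,-70,0,0,0]]}}

```text
t: 14.65
position: [0.5767, -0.0581, 0.1501]
tcp_rot: [0.748, 0.664, 0.001, 0.004]
force: [-0.0, 3.1, -2.7]
grip_width: 0.195
```

Call:
{"method": "arm_command", "body": {"commands": [[-1,0.1,1,-2,0,0,0],[-1,0.1,1.2,-4,0,0,0],[-1,0.1,1.5,-6,0,0,0],[-1,0.1,1.5,-6,0,0,0]]}}

```text
t: 15.15
position: [0.5779, -0.0574, 0.1473]
tcp_rot: [0.748, 0.664, 0.001, 0.005]
force: [-3.4, 1.0, 8.6]
grip_width: 0.195
```

Call:
{"method": "arm_command", "body": {"commands": [[-1,-0.5,0.3,-4,0,0,0],[-1,-0.5,0.6,-7,0,0,0],[-1,-0.5,0.9,-10,0,0,0],[-1,-0.5,0.9,-10,0,0,0]]}}

```text
t: 15.65
position: [0.5799, -0.057, 0.1424]
tcp_rot: [0.748, 0.664, 0.003, 0.008]
force: [-2.8, 1.3, 14.1]
grip_width: 0.196
```

```bash
python3 mw.py w8; python3 meas.py w8b | grep bar
```

```text
15.75 [ 0.5799 -0.057   0.1424] [0.7478 0.6639 0.0028 0.0079] [-2.8521  2.8636 13.9243] 0.1962806184921985
{'n': 3405, 'z': np.float64(0.16319014721489325), 'px': array([317.3486, 338.6508]), 'rect': ((578.9981079101562, -56.17752456665039), (33.22301483154297, 17.827743530273438), 82.84716796875)} s -56.21769908101943 x 2.908299004475662
{'n': 4176, 'z': np.float64(0.1297909802729908), 'px': array([316.3709, 281.7256]), 'rect': ((580.086669921875, -47.73817443847656), (28.128381729125977, 49.55857849121094), 83.5498275756836)} s -47.70910515060343 x 3.0151969303331585
bar [309.3764  24.7453] z0.1130 s,x (np.float64(66.65823863920293), np.float64(0.706348655884939)) ((18.01448631286621, 18.038349151611328), 83.8367919921875)
bar [309.6697 138.8597] z0.1130 s,x (np.float64(19.820178915900108), np.float64(0.3160001558692174)) ((36.32951354980469, 18.104373931884766), 83.26220703125)
```

View pics/w8.png

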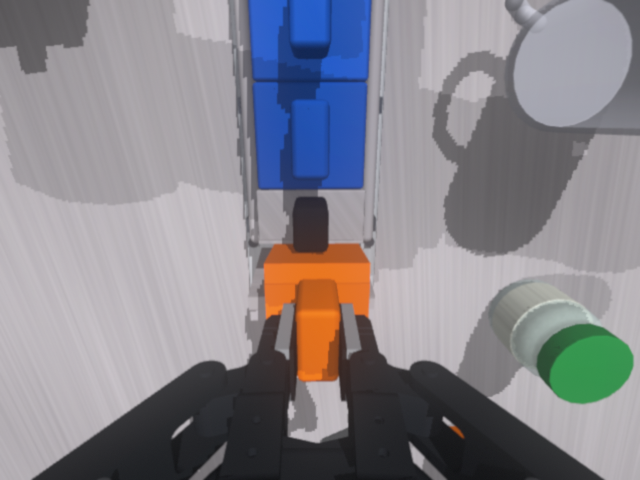

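View pics/w8s.png

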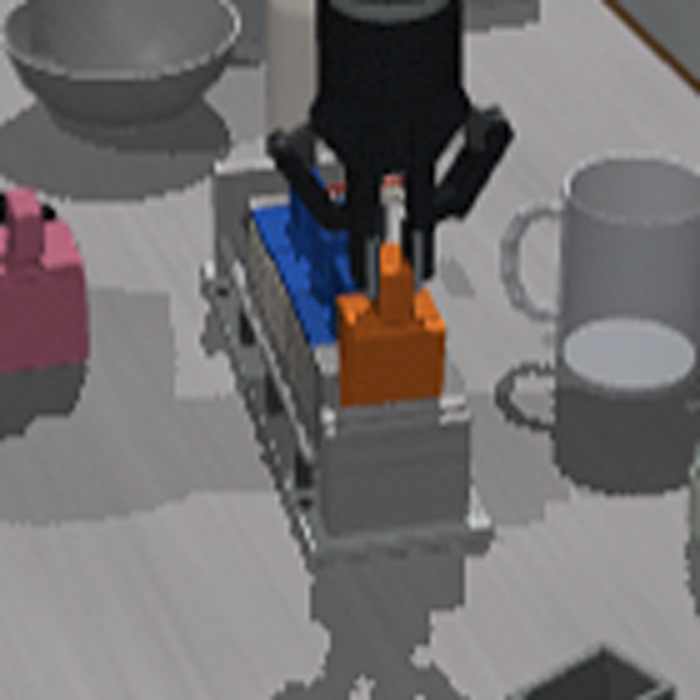

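The wedge has seated in the slopes (foot at z ≈ 0.052, force 14 N). Under load the arm yields +x by 3 mm and tilts slightly, so I'll work out a correction.

```bash
cat > corr.py <<'E'
from h import *
o=arm.get_obs(); th=np.radians(83.37)/2
Ri=R.from_quat([np.cos(th),np.sin(th),0,0]); print(o['t'],o['position'],o['force'],o['torque'],'turn deg',(Ri*R.from_quat(o['tcp_rot']).inv()).as_rotvec(degrees=True))
E
python3 corr.py
```

```text
15.8 [ 0.5799 -0.057   0.1424] [-2.97    2.6586 14.1625] [ 0.6019  0.7543 -0.0831] turn deg [0.465  0.846  0.1726]
```

Call:
{"method": "arm_command", "body": {"commands": [[-1,-1.5,0.2,-6,0.5,0.8,0],[-1,-3,0.5,-9,0.7,1.4,0],[-1,-4,0.8,-12,0.7,1.4,0],[-1,-4,1,-14,0.7,1.4,0],[-1,-4,1,-14,0.7,1.4,0]]}}

```text
t: 16.42
position: [0.5813, -0.0567, 0.137]
tcp_rot: [0.748, 0.664, 0.002, 0.001]
force: [-0.1, 4.2, 21.5]
grip_width: 0.195
```

```bash
python3 corr.py
```

```text
16.425 [ 0.5813 -0.0567  0.137 ] [-0.1388  4.2032 21.4772] [ 0.6572  0.2309 -0.0506] turn deg [-0.0987  0.2391  0.1571]
```

```bash
cat > full.py <<'E'
import sys,subprocess
n=sys.argv[1]
from h import *
import pickle
th=np.radians(83.37); u=np.array([np.cos(th),np.sin(th)]); e=np.array([u[1],-u[0]]); O=np.array([.5826,0.])
o=arm.get_obs(); d=grab('wrist'); s=grab('side'); t=grab('top')
for k,v in(('w',d),('s',s),('t',t)): pickle.dump(v,open(n+k+'.pkl','wb'))
save(n+'w',d['image']); save(n+'s',s['image'][185:285,285:385],6); save(n+'t',t['image'][205:285,225:345],6)
m=masks(d)['orange']; m[:,:240]=0; m[:,395:]=0
q=None
vv,uu=np.nonzero(m); q=depthpts(d,np.c_[uu,vv]); z=np.percentile(q[:,2],97)
for l,h in((z-.008,z+.01),(z-.04,z-.027)):
    r=rect(d,m,l,h); p=np.array(r['rect'][0])/1000-O; print('orange z',r['z'],r['rect'],'s',p@u*1000,'x',p@e*1000)
for nm,im in(('top',t),('side',s)):
    H,S,V=cv2.split(cv2.cvtColor(im['image'],cv2.COLOR_RGB2HSV))
    red=((H<8)|(H>172))&(S>150)&(V>90); g=(H>45)&(H<85)&(S>80)
    lim=(slice(215,262),slice(235,262)) if nm=='top' else (slice(195,235),slice(315,350))
    for a,mm in(('red',red),('green',g)):
        k=np.zeros_like(mm); k[lim]=mm[lim]; y,x=np.nonzero(k)
        if len(x)==0: print(nm,a,'none'); continue
        print(nm,a,len(x),x.min(),x.max(),y.min(),y.max())
        if nm=='top':
            tip=y<=y.min()+3; P=onz(im,np.c_[x[tip],y[tip]].mean(0)[None],.09)[0]; p=P[:2]-O; print('   s,x',p@u*1000,p@e*1000)
E
python3 full.py f1; python3 corr.py
```

```text
orange z 0.15787604617682946 ((580.8229370117188, -56.09938049316406), (33.1404914855957, 17.91463279724121), 84.14570617675781) s -55.929387825669735 x 4.7119021665290415
orange z 0.12441331379464997 ((581.3878173828125, -47.32736587524414), (27.656158447265625, 49.802730560302734), 83.59477996826172) s -47.150816965580844 x 4.260212068069869
top red none
top green none
side red 4 326 329 207 207
side green none
16.575 [ 0.5813 -0.0567  0.137 ] [-0.7357  4.2649 22.1488] [ 0.6572  0.2123 -0.145 ] turn deg [-0.0952  0.2412  0.1567]
```

View pics/f1s.png

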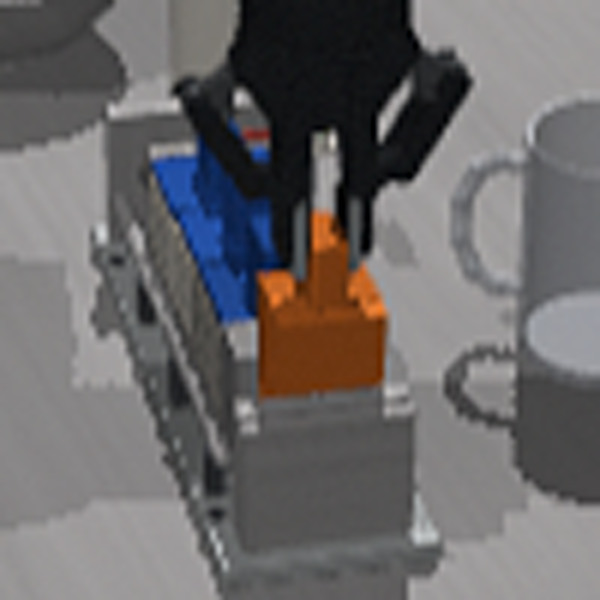

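View pics/f1t.png

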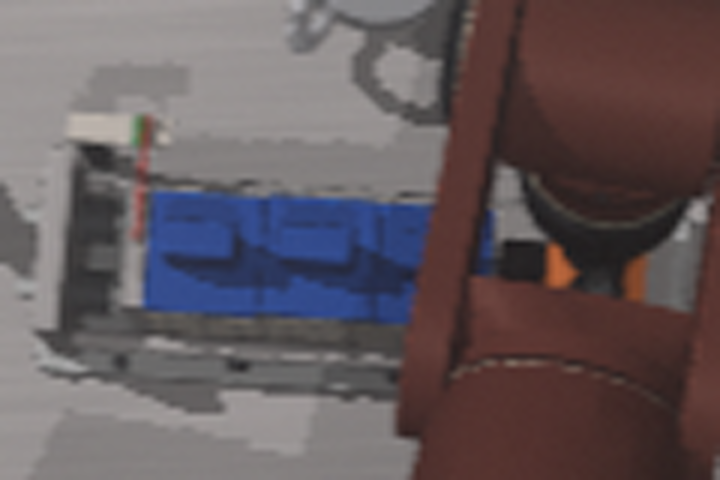

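View pics/f1w.png

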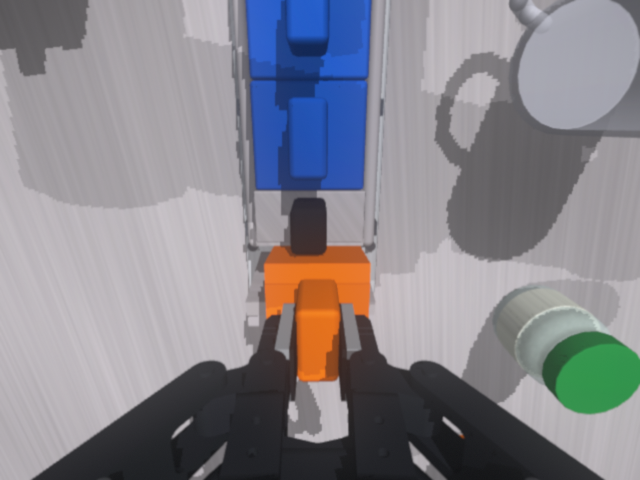

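The wedge is going in upright, but it has drifted to x = +4.5 mm from the arm's compliance of about 0.25 mm/N. The next stroke is commanded well to −x to offset that.

Call:
{"method": "arm_command", "body": {"commands": [[-1,-6,0.2,-6,0.2,0.8,0.1],[-1,-9,0.4,-10,0.2,1,0.1],[-1,-11,0.6,-13,0.2,1.1,0.1],[-1,-11,0.8,-16,0.2,1.1,0.1],[-1,-11,0.8,-16,0.2,1.1,0.1]]}}

```text
t: 17.2
position: [0.5795, -0.0562, 0.1325]
tcp_rot: [0.747, 0.665, 0.005, 0.002]
force: [5.2, 8.1, 25.2]
grip_width: 0.201
```

```bash
python3 corr.py
```

```text
17.2 [ 0.5795 -0.0562  0.1325] [ 5.1991  8.0897 25.1861] [ 1.0836 -1.0743 -0.1426] turn deg [-0.2003  0.5163  0.0647]
```

Call:
{"method": "arm_command", "body": {"commands": [[-1,-4,1,-8,-0.2,1,0.1],[-1,-7,2,-11,-0.2,1.2,0.1],[-1,-9,2.5,-14,-0.2,1.4,0.1],[-1,-9,2.8,-17,-0.2,1.4,0.1],[-1,-9,2.8,-17,-0.2,1.4,0.1]]}}

```text
t: 17.82
position: [0.5789, -0.055, 0.1261]
tcp_rot: [0.747, 0.665, 0.001, 0.004]
force: [4.1, 3.3, 23.0]
grip_width: 0.197
```

```bash
python3 full.py f2; python3 corr.py
```

```text
orange z 0.14701719270559643 ((578.1180419921875, -54.09461212158203), (33.486793518066406, 17.82969093322754), 82.7733383178711) s -54.25032622280245 x 1.7936312017012248
orange z 0.1135190110730038 ((579.1383056640625, -45.7217903137207), (27.5517520904541, 49.749996185302734), 83.28675842285156) s -45.815701240547895 x 1.8403687141883502
top red none
top green none
side red 2 325 326 207 207
side green none
17.975 [ 0.5789 -0.055   0.1261] [ 3.765   2.9411 22.38  ] [ 0.4583 -0.8043 -0.2043] turn deg [0.2377 0.3625 0.0023]
```

View pics/f2t.png

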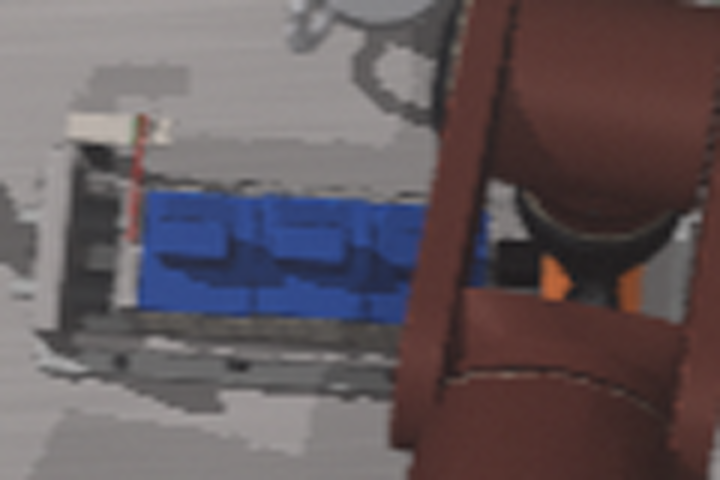

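View pics/f2s.png

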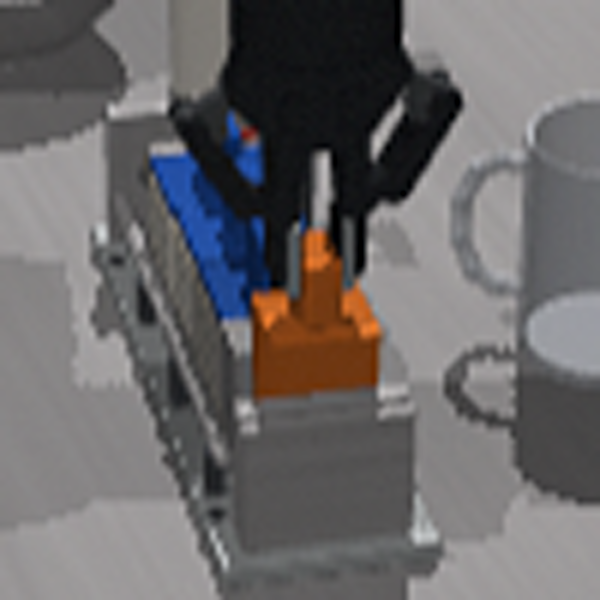

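Foot is 24 mm above the plate and x is +1.8 mm; in the top crop the pointer has reached the edge of the green band. About 9 mm more to go.

Call:
{"method": "arm_command", "body": {"commands": [[-1,-3,1,-8,0.2,0.8,0],[-1,-6,1.8,-11,0.3,1.2,0],[-1,-8,2.2,-14,0.3,1.3,0],[-1,-8,2.4,-16,0.3,1.3,0],[-1,-8,2.4,-16,0.3,1.3,0]]}}

```text
t: 18.6
position: [0.5791, -0.0543, 0.1209]
tcp_rot: [0.747, 0.665, 0.0, 0.003]
force: [2.4, 2.2, 24.8]
grip_width: 0.195
```

```bash
python3 full.py f3; python3 corr.py
```

```text
orange z 0.14186794050011142 ((577.9678344726562, -53.71099853515625), (33.560035705566406, 17.874652862548828), 81.38328552246094) s -53.88662062115755 x 1.6001372277735604
orange z 0.10837001045656061 ((579.3212890625, -43.58544158935547), (30.63730239868164, 49.98917007446289), 84.30264282226562) s -43.672512695890816 x 1.7754714241729699
top red none
top green none
side red none
side green none
18.75 [ 0.5791 -0.0543  0.1209] [ 0.8282  2.0644 25.062 ] [ 0.3205 -0.3951 -0.2426] turn deg [0.1944 0.2317 0.0333]
```

View pics/f3t.png

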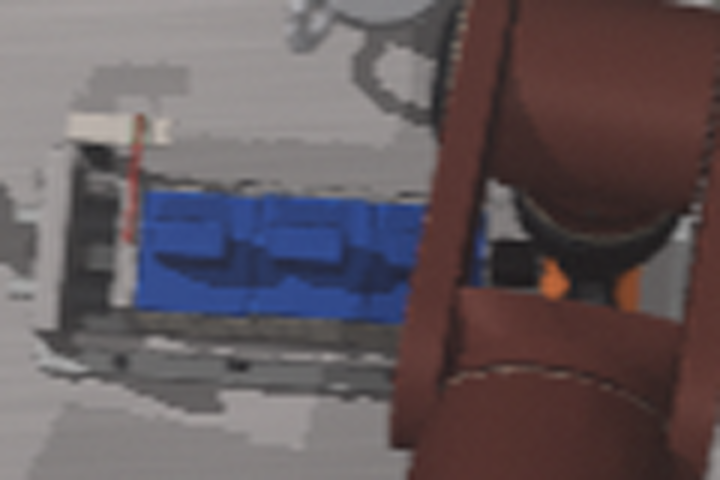

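```bash
python3 - <<'E'
from h import *
import pickle
th=np.radians(83.37); u=np.array([np.cos(th),np.sin(th)]); e=np.array([u[1],-u[0]]); O=np.array([.5826,0.])
for n in('w5','w7','w8','f1w','f2w','f3w'):
    d=pickle.load(open(n+'.pkl','rb')); m=masks(d)['blue']
    vv,uu=np.nonzero(m); q=depthpts(d,np.c_[uu,vv]); k=(q[:,2]>.104)&(q[:,2]<.125)
    mk=np.zeros(m.shape,np.uint8); mk[vv[k],uu[k]]=1; nn,l,s,c=cv2.connectedComponentsWithStats(mk)
    for i in range(1,nn):
        if s[i,4]<300 or s[i,1]<2: continue
        p=q[k][l[vv[k],uu[k]]==i]; r=cv2.minAreaRect((p[:,:2]*1000).astype(np.float32)); sp=np.array(r[0])/1000-O
        # lid edge to lid: report 
        print(n,'bar s %.1f x %.1f'%(sp@u*1000,sp@e*1000),r[1],'mean s %.1f'%((p[:,:2]-O)@u).mean().__mul__(1000))
t=pickle.load(open('f3t.pkl','rb')); save('f3tp',t['image'][218:250,230:262],18)
t=pickle.load(open('top6.pkl','rb')); save('t6p',t['image'][218:250,230:262],18)
E
```

```text
w5 bar s 74.5 x 0.7 (35.57854080200195, 18.06685447692871) mean s 75.2
w5 bar s 19.2 x 0.3 (35.09885787963867, 18.06210708618164) mean s 20.8
w7 bar s 74.2 x 0.6 (35.4844856262207, 17.743267059326172) mean s 74.2
w7 bar s 18.9 x 0.2 (35.12416458129883, 17.986663818359375) mean s 19.5
w8 bar s 19.8 x 0.3 (36.44588088989258, 18.06397247314453) mean s 20.7
f1w bar s 21.2 x 0.2 (36.1330680847168, 17.975830078125) mean s 22.0
f2w bar s 23.7 x 0.3 (36.016273498535156, 18.037199020385742) mean s 24.5
f3w bar s 25.2 x 0.3 (35.88108444213867, 18.06581687927246) mean s 25.9
```

View pics/f3tp.png

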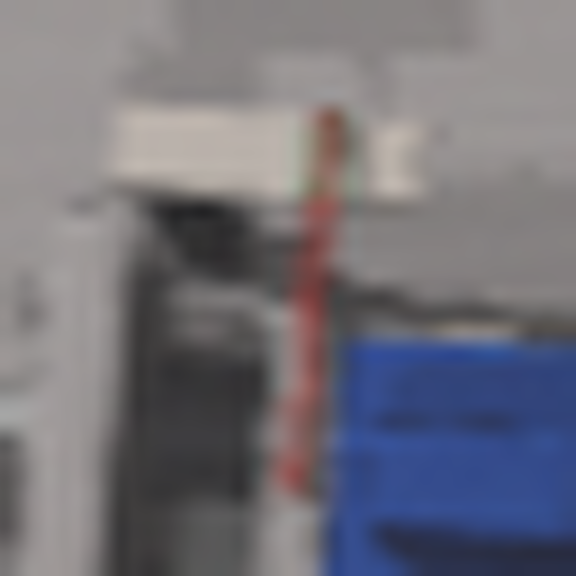

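View pics/t6p.png

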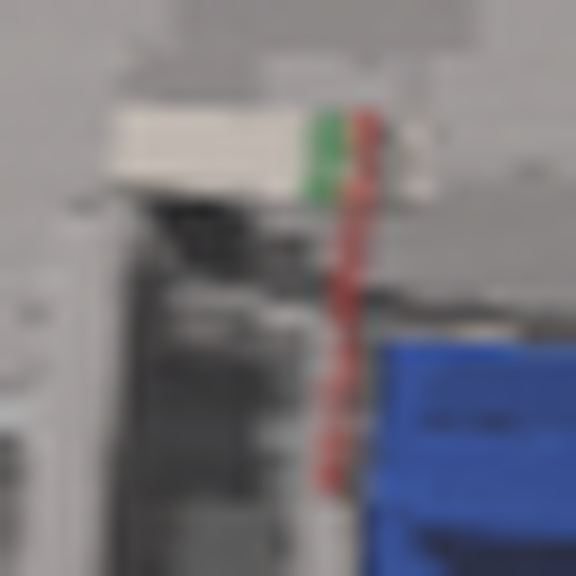

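The row has moved in about 6 mm and the pointer is inside the green band, just short of the middle. I'll give it a small final press, then take the load off and look before releasing.

Call:
{"method": "arm_command", "body": {"commands": [[-1,-5,1,-8,0.2,0.8,0],[-1,-7,1.5,-11.5,0.3,1.2,0],[-1,-7,1.5,-11.5,0.3,1.2,0],[-1,-4,0.8,-6,0.2,0.6,0],[-1,-1,0.3,-2,0,0,0],[-1,-1,0.3,-2,0,0,0]]}}

```text
t: 19.5
position: [0.5789, -0.0541, 0.1196]
tcp_rot: [0.747, 0.665, 0.001, 0.004]
force: [3.0, 2.6, 2.4]
grip_width: 0.192
```

```bash
python3 full.py f4; python3 corr.py; python3 meas.py w9 | grep bar;  python3 - <<'E'
from h import *
import pickle
t=pickle.load(open('f4t.pkl','rb')); save('f4tp',t['image'][218:250,230:262],18)
E
```

```text
orange z 0.1404315941343903 ((578.3666381835938, -53.476070404052734), (33.6184196472168, 17.817384719848633), 84.23291015625) s -53.60721879890416 x 1.969149759217774
orange z 0.10695548302661798 ((579.1712036132812, -43.48895263671875), (30.47503662109375, 50.100677490234375), 84.60662078857422) s -43.59399747335033 x 1.6152493287006042
top red none
top green none
side red none
side green 1 340 340 221 221
19.65 [ 0.5789 -0.0541  0.1196] [4.1511 2.1113 2.7969] [ 0.3389 -0.8318 -0.2277] turn deg [0.2114 0.3537 0.0382]
bar [313.9709  15.4386] z0.1128 s,x (np.float64(67.62511653871132), np.float64(0.6370377034570006)) ((9.315244674682617, 18.056081771850586), 82.20277404785156)
bar [313.3028 133.9815] z0.1130 s,x (np.float64(25.461693738801934), np.float64(0.30913160878646384)) ((36.0696907043457, 18.05479621887207), 83.33991241455078)
```

View pics/f4tp.png

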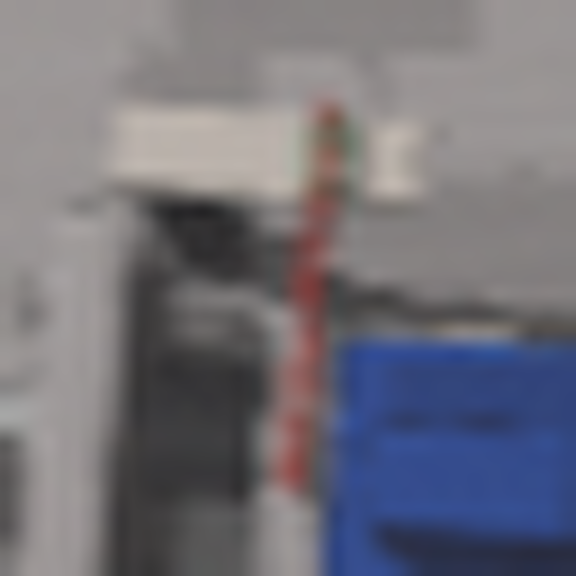

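With the load off, the pointer sits in the middle of the green band at crop (326,150) and c has moved 6.5 mm. I'll release and retreat upward.

Call:
{"method": "arm_command", "body": {"commands": [[-1,0,0,0,0,0,0],[0.3,0,0,0,0,0,0],[0.3,0,0,0,0,0,0],[0.3,0,0,0,0,0,0],[0.3,0,0,20,0,0,0],[0.3,0,0,60,0,0,0],[0.3,0,0,90,0,0,0],[0.3,0,-80,110,0,0,0],[0.3,0,-130,120,0,0,0],[0.3,-40,-180,120,0,0,0],[0.3,-80,-220,120,0,0,0],[0.3,-80,-220,120,0,0,0]]}}

```text
t: 21.2
position: [0.4968, -0.2772, 0.2415]
tcp_rot: [0.749, 0.663, 0.001, 0.004]
force: [0.2, 0.2, -0.3]
grip_width: 0.651
```

```bash
python3 - <<'E'
from h import *
import pickle
t=grab('top'); s=grab('side'); pickle.dump(t,open('t9.pkl','wb')); pickle.dump(s,open('s9.pkl','wb'))
save('t9p',t['image'][218:250,230:262],18); save('t9',t['image'][160:320,220:460],3.3); save('s9',s['image'][170:330,280:440],4)
o=arm.get_obs(); print(o['t'],o['position'],o['force'])
th=np.radians(83.37); u=np.array([np.cos(th),np.sin(th)]); e=np.array([u[1],-u[0]]); O=np.array([.5826,0.])
m=masks(t); 
for nm,roi,l,h in(('orange',(slice(225,275),slice(300,345)),.13,.155),('orange',(slice(225,275),slice(300,345)),.095,.115),('blue',(slice(225,275),slice(235,345)),.104,.125)):
    k=np.zeros((480,640),bool); k[roi]=m[nm][roi]
    vv,uu=np.nonzero(k); q=depthpts(t,np.c_[uu,vv]); a=(q[:,2]>l)&(q[:,2]<h)
    mk=np.zeros(k.shape,np.uint8); mk[vv[a],uu[a]]=1; nn,lab,st,c=cv2.connectedComponentsWithStats(mk)
    for i in range(1,nn):
        if st[i,4]<12: continue
        p=q[a][lab[vv[a],uu[a]]==i]; r=cv2.minAreaRect((p[:,:2]*1000).astype(np.float32)); sp=np.array(r[0])/1000-O
        print(nm,c[i],'z %.4f s %.1f x %.1f'%(np.median(p[:,2]),sp@u*1000,sp@e*1000),r[1:])
E
```

```text
21.3 [ 0.4987 -0.2748  0.2411] [-0.0771  0.9108 -0.5731]
blue [256.2877 244.3973] z 0.1125 s 137.8 x -0.4 ((34.70353317260742, 18.35130500793457), 79.45169830322266)
blue [275.8267 245.04  ] z 0.1133 s 82.6 x 1.1 ((35.07439422607422, 17.238239288330078), 78.34075927734375)
blue [295.6438 246.4384] z 0.1130 s 24.8 x 1.0 ((34.35002136230469, 15.355820655822754), 87.49085235595703)
```

View pics/t9p.png

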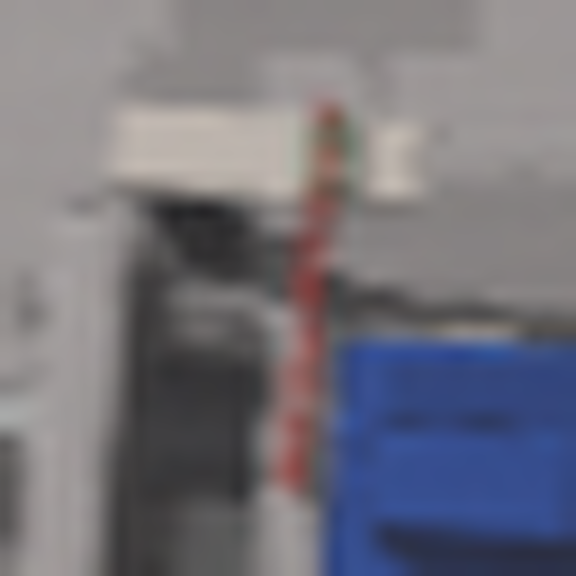

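View pics/t9.png

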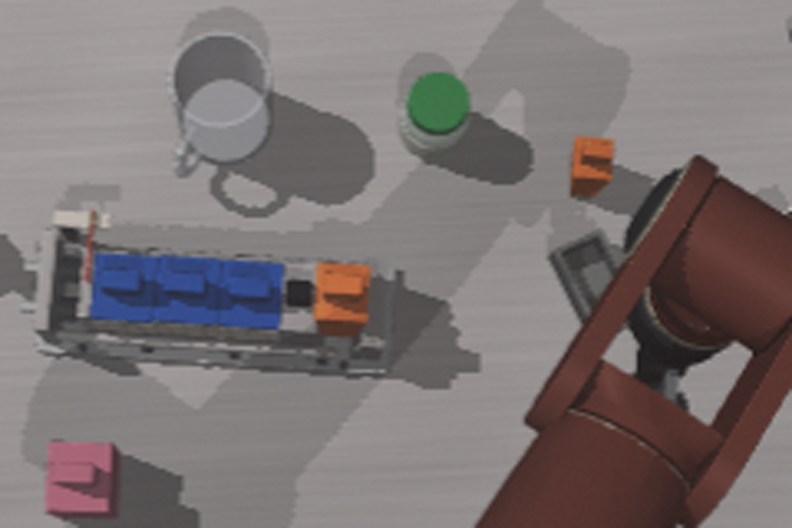

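View pics/s9.png

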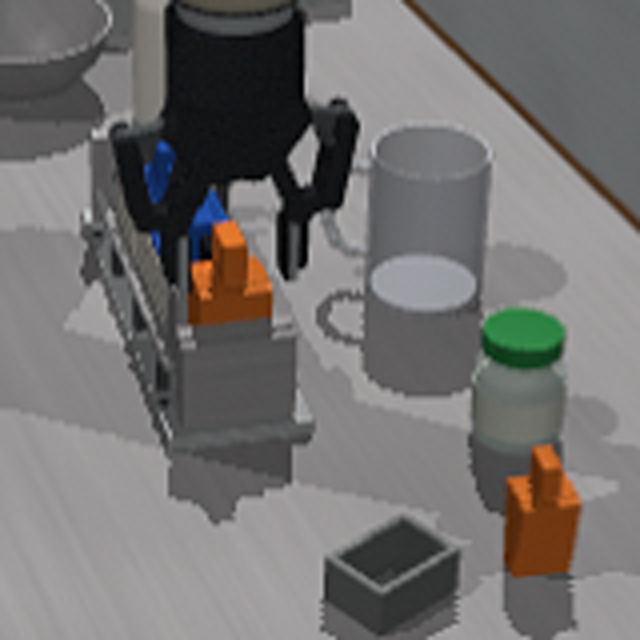

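With the arm away, the pointer is unchanged and in the green band at crop (326,150). The wedge stands in the gap and nothing else has moved. I'll measure the wedge once more and hand in.

```bash
python3 - <<'E'
from h import *
import pickle
t=pickle.load(open('t9.pkl','rb'))
H,S,V=cv2.split(cv2.cvtColor(t['image'],cv2.COLOR_RGB2HSV)); m=((H<20)&(S>100)); k=np.zeros_like(m); k[235:265,308:335]=m[235:265,308:335]
th=np.radians(83.37); u=np.array([np.cos(th),np.sin(th)]); e=np.array([u[1],-u[0]]); O=np.array([.5826,0.])
for l,h in((.13,.15),(.098,.115)):
    r=rect(t,k,l,h); p=np.array(r['rect'][0])/1000-O; print(r,p@u*1000,p@e*1000)
E
python3 -c "
from bench import arm
print(arm.finish_job())"
```

```text
{'n': 84, 'z': np.float64(0.14018985705551157), 'px': array([323.7857, 245.9643]), 'rect': ((578.8692016601562, -53.91613006591797), (33.59281539916992, 19.124431610107422), 80.51351928710938)} -53.986310935382235 2.5191604009656703
{'n': 183, 'z': np.float64(0.10712850672081298), 'px': array([323.1202, 249.5246]), 'rect': ((578.8634643554688, -53.26354217529297), (45.701778411865234, 50.60531997680664), 84.68924713134766)} -53.33874967339444 2.4381154527687445
the job is handed in; nothing more can be done
None
```

The job is done and handed in at about 21 s; no verdict is reported. Mould_c is in the free place, the shoe is up against the row, and the wedge is pressed in, unloaded and let go.

**Last checks, with the arm clear:**
- **Pointer:** it stood in the middle of the green band and did not move on release. The row had travelled about 6.5 mm.
- **Wedge:** its foot is about 17 mm above the base plate and it is 2 mm off the centre line. It looks upright, and its shoulder is square to within about 1.5°; a coarse fit of the grip block gave 3°.
- **Moulds:** all three stand on the base plate within about 1 mm of the centre line.
- **Other things:** the jug, culture jar, small look-alike and pink mould look unmoved. I did not measure any of the bystanders, and the bowl, milk, spatula and spare mould were not in the last pictures.

**What disagreed:** pressing took up to 25 N against the expected 10 to 20 N. The arm's give pushed the wedge up to 4.5 mm sideways, which I corrected while pressing. My colour search for the pointer in the top view found nothing, so I judged it by eye in the enlarged picture and from how far the moulds had moved.

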